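Build the wooden toy mouse on its glue-up stand

TASK

Put the wooden toy mouse together on the round stand, from the bottom up and one part after another: first the skirt over the stand's dowel, then the chest on the skirt, then the ruff over the chest's neck dowel, and last the head on top of the ruff. Every part must sit fully home over its dowel, flat and upright on the one below; which way the parts face does not matter. Leave the finished mouse standing by itself, and do not knock over or push away the glue bottle, the paint jar and the thread spool that stand among the parts.

Things in the scene. Friction and masses are not known exactly. Their poses are not given: they have to be found in the camera images.
- stand: glue-up stand, fixed to the table: a round darker wooden disc, 90 mm across and 16 mm thick, the widest of the things, with an upright dowel (12 mm diameter, tip tapered to 7 mm, 10 mm tall) in the middle of its top. Origin: centre of the underside; z up. The flat top lies at z = 16 mm, the dowel's tip at 26 mm.
- skirt: toy's skirt, loose pale wood, about 60 g: round drum 48 mm across, 34 mm tall, with a wider rim (66 mm across) round its lowest 8 mm; grip the drum above the rim. A tapered dowel 12 mm across stands 10 mm up from the flat top (z = 34 mm). Socket in the underside: 18 mm across, 13 mm deep. Origin: centre of the underside; z up. Yaw has no meaning.
- chest: toy's chest, loose pale wood, about 55 g: round drum 44 mm across, 36 mm tall, with two little arms on its +y and -y sides (to 30 mm from the axis, 4 to 33 mm high); grip its free +x and -x sides. A long tapered neck dowel 12 mm across stands 20 mm up from the top (z = 36 mm). Socket in the underside: 18 mm across, 13 mm deep. Origin: centre of the underside; z up. 
- ruff: the toy's ruff (collar), loose, pale wood, about 25 g: a flat ring 54 mm in outer diameter, 10 mm thick, with a hole of 18 mm right through. Origin: centre of the underside; z up. Round: its yaw has no meaning.
- head: toy mouse's head, loose pale wood, about 50 g: round drum 42 mm across, straight to 28 mm, domed to 36 mm; two upright ears on top (at +y and -y, within 21 mm of the axis, to z = 51 mm); snout along its -x (to 36 mm from the axis, 5 to 23 mm high), black nose; grip its free +y and -y sides. Socket in the underside: 18 mm across, 14 mm deep. Origin: centre of the underside; z up. 
- glue: bystander, loose: white glue bottle with an orange cap, 42 mm in diameter, 85 mm tall, 120 g. Origin: centre of the underside; z up. 
- jar: bystander, loose: amber paint jar with a black cap, 48 mm in diameter, 48 mm tall, 120 g. Origin: centre of the underside; z up. 
- spool: bystander, loose: spool of blue thread with grey flanges, 38 mm in diameter, 42 mm tall, 50 g. Origin: centre of the underside; z up. 
Things that resemble listed ones, but are neither listed nor needed, are in the scene too. Of the things shaped like the stand, the wooden one is meant. Leave any pink look-alike of the chest alone.

How it is judged:
By the outcome, as a careful person would: the job done as asked, in the order asked, and still so for the second after the job is handed in, with the robot touching nothing.
It also fails if it takes over 115 s, if anything falls off the work surface, if the arm or the gripper's body presses on something with over 40 N, if the wrist force passes 120 N, or if a joint passes its speed limit or range.

ROBOT

A 6-joint arm with a two-finger parallel gripper is mounted at the origin on the work surface. World frame = base frame: x ahead of the robot, y to its left, z up, the work surface at z = 0. Lengths are in m, angles in rad, forces in N, time in s.
With the tool pointing down it reaches from about 0.4 to 0.825 m from the base axis. Payload 7 kg.
Tool frame: the origin (TCP) lies on the centre line of the jaws, within the pads' length; the fingertips stand 14 mm ahead of it and the grasp point (between the pads) lies 5 mm behind it; z points along the fingers, y is the line along which they close (so a half turn about z gives the same grasp; the last joint's range is limited). The gripper opens to 88 mm and grips with 3 to 60 N. Pads are 19 mm wide; open, the fingers measure 130 mm over their backs; the gripper's body (78 mm by 193 mm) begins 47 mm behind the grasp point.
Start: joints at [1.524, 0.359, 0.012, 0, -1.224, -0.288], TCP at [0.222, 0.637, 0.208] pointing down, gripper open.
Joint ranges: [-3.07, 3.07], [-1.43, 2.12], [-1.02, 1.25], [-3.03, 1.67], [-3.05, -0], [-3.03, 3.03]. Speed limits (rad/s): [2.39, 2.39, 3.01, 3.14, 3.14, 3.14].

INTERFACE

Orientations are given as [roll, pitch, yaw] about the fixed x, y, z axes, in that order (R = Rz(yaw) Ry(pitch) Rx(roll)).
In Python, from station import arm gives the robot as it stands.
- The arm moves only by the tool move_arm, never from a script. Its argument "rows" is a list of rows, each an object with "translation": the shift along the tool's x, y, z in cm, a list of three; "rot": the turn, a rotation vector about the tool's x, y, z in degrees, a list of three; "hand": the closure, from 0 (fully open) to 1 (shut). A call has 1 to 8 rows; each row is the pose to reach, as a shift and turn from the pose commanded when the call began, along the tool's axes at that moment; what a row does not reach only later rows make up. A row lasts 1/12 s, in which the tool goes at most 41.7 mm and 7.16 degrees, less where a joint would pass 70% of its speed; a pose out of reach is approached as far as the arm can. A call with a gripper value outside its range is refused whole. The fingers move at their own pace and stop on an object; "squeeze" is the grip in N (left out, the last holds). Time passes only in rows, so rows that repeat a pose let the fingers close. It gives the time, the measured TCP pose, the force, the opening and the grip force at its end, in the units of the state.
- arm.get_state(): the state, without advancing time (a new reading comes with each control period).
- arm.grab_frame(name): name is "scene" or "top" or "wrist"; returns (picture, depth): 420x560x3 uint8, red, green, blue; 420x560 float32, m along the optical axis (not along the pixel's ray), 0 where there is no reading.
- arm.camera_params(name): a dict with "vfov" (degrees; the focal length in pixels is half the picture's height over the tangent of half this angle, whatever the lens; pixels are square), "cx", "cy" (the principal point, pixels), "k1" (the pictures are not rectified: a ray, as slopes to the right and down, at radius r is drawn at 1 + k1 r^2 times it, then the intrinsics apply), "position" and "orientation" of the camera in the world; the wrist camera has in their place "tool_from_camera" (4x4, takes a point from camera to tool coordinates, whose origin is the TCP and whose axes are the flange's). Camera axes: x right, y down, z forward; pixel columns grow to the right and rows downward; lengths in m; the calibration is good to about 2 mm. A picture is of the moment at which its call begins: read the wrist's pose just before it. camera_params takes no time and is no camera call.
- arm.job_done(): hands the job in; it is judged then, once.
Trained networks look in the newest picture that a camera, given by its name, has taken for a name from the list of things; names that differ only in an ending like _2 or _b are one class to them, and where a whole thing is asked for, a point or a joint stands for the part that bears it (a point fixed in the world has none). Each returns a list of dicts, best first, with "p" (0 to 1); they miss things now and then, are a little off and sometimes report something else, mostly with a low value. They report only what shows in the picture. A call takes as long as a camera call. They do not tell look-alikes from the thing itself.
- arm.search_frame(label, camera): "point" ([x, y, z] in m, in the coordinates of the camera as it stood for that picture, good to about 4 mm: the middle of the surface that is visible of it).
- arm.pinpoint(label, camera): "point" ([x, y, z] in m, in the coordinates of the camera as it stood for that picture, good to about 4 mm: a listed point, or the origin of a listed thing).
The state is a dict: "t": time; "q": joint angles; "qd": joint speeds; "joint_efforts": joint torques, N m; "eef_pos": TCP position; "ee_rot": TCP orientation; "force": force on the tool from outside, world axes, zero at the start; "moment": the same for the moment, N m; "width": finger opening in m; "gripper_force": force on a finger pad.
Only numpy, scipy, OpenCV 4.12 (cv2) and the standard library are available. Lean on these libraries where they do the work, as an engineer would, in place of code of your own. Each camera call takes 0.05 s, during which the arm holds its last target. There are 200 camera calls.

## Working session

There is one attempt and no reset: what is moved stays moved. The work goes in short steps, Python scripts to look and compute and a tool call to move; the robot and the scene stay as the last step left them, time stands still between calls to the robot, and variables do not carry over. Pictures are saved under pics/ and viewed, at most 14 in all, crops included, and the job is handed in when it is done.

Besides the shell and the picture viewer there is one more tool, called in YAML: its name, and indented under it one key for each argument. move_arm: Moves the arm, as the interface text tells. Its arguments: {"type":"object","properties":{"rows":{"type":"array","items":{"type":"object","properties":{"translation":{"type":"array","items":{"type":"number"}},"rot":{"type":"array","items":{"type":"number"}},"hand":{"type":"number"}}}},"squeeze":{"type":"number"}},"required":["rows"]}

```bash
mkdir -p pics; ls; cat > h.py <<'E'
import numpy as np, cv2
from station import arm
from scipy.spatial.transform import Rotation as Ro
def pose(c):
    p=arm.camera_params(c)
    if 'tool_from_camera' in p:
        s=arm.get_state(); T=np.eye(4); T[:3,:3]=Ro.from_euler('xyz',s['ee_rot']).as_matrix(); T[:3,3]=s['eef_pos']
        return p,T@np.array(p['tool_from_camera'])
    T=np.eye(4); o=np.array(p['orientation'],float)
    T[:3,:3]=o if o.shape==(3,3) else Ro.from_euler('xyz',o).as_matrix()
    T[:3,3]=p['position']; return p,T
def cloud(c,d,p,T):
    f=d.shape[0]/2/np.tan(np.radians(p['vfov'])/2)
    K=np.array([[f,0,p['cx']],[0,f,p['cy']],[0,0,1.]])
    v,u=np.indices(d.shape); uv=np.stack([u,v],-1).reshape(-1,1,2).astype(float)
    n=cv2.undistortPoints(uv,K,np.array([p['k1'],0,0,0,0.])).reshape(*d.shape,2)
    P=np.dstack([n*d[...,None],d]); W=P@T[:3,:3].T+T[:3,3]; W[d==0]=np.nan
    return W
def grab(c,name=None):
    p,T=pose(c); im,d=arm.grab_frame(c)
    if name: cv2.imwrite(f'pics/{name}.png',im[...,::-1])
    return im,d,cloud(c,d,p,T),T
E
python3 - <<'E'
from h import *
print(arm.camera_params('top'),arm.camera_params('scene'),arm.camera_params('wrist'))
print(arm.get_state())
for c in ['top','scene']:
    im,d,W,T=grab(c,c)
    np.save(c+'.npy',W)
    for l in ['stand','skirt','chest','ruff','head','glue','jar','spool']:
        for r in arm.pinpoint(l,c):
            print(c,l,round(r['p'],2),np.round(T[:3,:3]@r['point']+T[:3,3],3))
E
```

```text
pics
{'vfov': 48.15138217848664, 'cx': 273.4922174001084, 'cy': 217.50716516658187, 'k1': 0.009506155333378513, 'position': array([0.3412393 , 0.07605756, 1.23866704]), 'orientation': array([-3.00456293, -0.01480829, -1.5834385 ])} {'vfov': 53.93882521238889, 'cx': 289.6019647712488, 'cy': 206.09962485229244, 'k1': -0.04189883827608639, 'position': array([0.92044068, 0.3221868 , 0.74852795]), 'orientation': array([-2.5444275 , -0.01559364,  2.14722464])} {'vfov': 64.56524896102019, 'cx': 281.4610556412925, 'cy': 207.69155722289014, 'k1': -0.05799599728220895, 'tool_from_camera': array([[ 6.53362067e-04, -9.54271321e-01, -2.98941164e-01,
         8.10742325e-02],
       [ 9.99999755e-01,  6.99025543e-04, -4.58221330e-05,
        -2.16719164e-04],
       [ 2.52694257e-04, -2.98941061e-01,  9.54271543e-01,
        -1.76117321e-01],
       [ 0.00000000e+00,  0.00000000e+00,  0.00000000e+00,
         1.00000000e+00]])}
{'t': 0.0, 'q': array([ 1.52408099e+00,  3.59385592e-01,  1.10403526e-02, -3.54664710e-04,
       -1.22412452e+00, -2.88102435e-01]), 'qd': array([ 1.17834132e-03, -1.77463
[... 798 characters left out ...]
0.171 -0.005]
top chest 0.43 [ 0.437  0.073 -0.001]
top chest 0.26 [ 0.446 -0.302  0.001]
top ruff 0.73 [ 0.616 -0.263 -0.   ]
top head 0.48 [ 0.647  0.104 -0.001]
top glue 0.51 [ 0.443 -0.301  0.003]
top spool 0.63 [ 0.435  0.076 -0.004]
scene stand 0.95 [ 0.332  0.386 -0.002]
scene stand 0.78 [0.58  0.421 0.001]
scene stand 0.59 [ 0.471  0.288 -0.001]
scene skirt 0.75 [ 0.473 -0.122  0.002]
scene chest 0.92 [0.706 0.214 0.003]
scene chest 0.71 [0.574 0.169 0.001]
scene chest 0.6 [ 0.634  0.278 -0.001]
scene ruff 0.96 [ 0.628 -0.264  0.001]
scene head 0.69 [0.657 0.104 0.001]
scene glue 0.78 [ 0.443 -0.296  0.   ]
scene jar 0.68 [ 0.657 -0.082 -0.   ]
scene spool 0.63 [ 0.437  0.074 -0.001]
```

View pics/top.png

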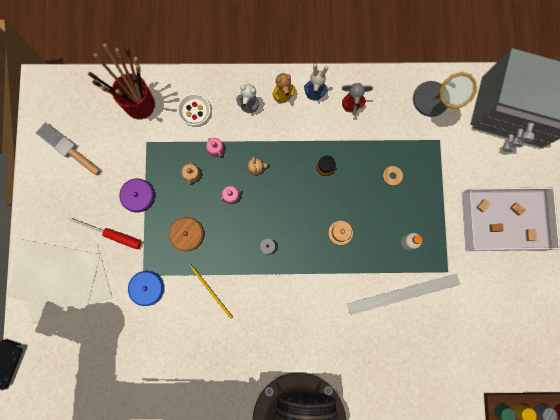

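View pics/scene.png

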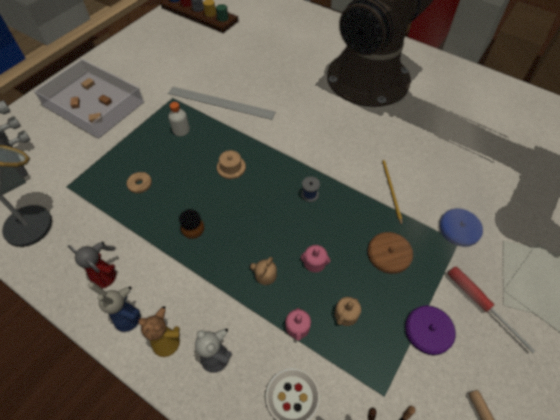

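```bash
python3 - <<'E'
from h import *
im=cv2.imread('pics/top.png')
a=cv2.resize(im[125:275,145:295],(600,600),interpolation=cv2.INTER_CUBIC)
cv2.imwrite('pics/crop1.png',a)
W=np.load('top.npy')
for n,c,z in [('stand',(.47,.287),.01),('skirt',(.468,-.121),.02),('skirttop',(.468,-.121),.03),('chest',(.634,.27),.028),('chestdowel',(.634,.27),.045),('ruff',(.62,-.263),.005),('head',(.65,.104),.02),('jar',(.657,-.082),.03),('glue',(.443,-.3),.03),('spool',(.436,.075),.03),('pink',(.703,.21),.025),('pink',(.574,.17),.025)]:
    m=(np.hypot(W[...,0]-c[0],W[...,1]-c[1])<.06)&(W[...,2]>z)
    P=W[m]; 
    zt=P[:,2].max(); print(n,m.sum(),np.round(P.mean(0),4),'mid',np.round((P.min(0)+P.max(0))/2,4),'ext',np.round(np.ptp(P,axis=0),3),round(zt,3), np.round(np.percentile(P[:,2],[10,50]),3))
m=(W[...,0]>.4)&(W[...,0]<.7)&(abs(W[...,1])<.3)&(W[...,2]<.006);print(np.median(W[m][:,2]))
E
```

```text
stand 906 [0.4697 0.2857 0.0157] mid [0.4705 0.2862 0.0207] ext [0.087 0.087 0.021] 0.031 [0.012 0.016]
skirt 275 [ 0.4688 -0.1194  0.0341] mid [ 0.4689 -0.1205  0.0328] ext [0.045 0.048 0.025] 0.045 [0.031 0.034]
skirttop 251 [ 0.4694 -0.1194  0.0347] mid [ 0.4689 -0.1206  0.0379] ext [0.045 0.047 0.015] 0.045 [0.031 0.034]
chest 220 [0.6299 0.2736 0.0365] mid [0.6303 0.2737 0.0424] ext [0.048 0.042 0.029] 0.057 [0.031 0.036]
chestdowel 18 [0.6308 0.2734 0.0522] mid [0.6311 0.2732 0.051 ] ext [0.01  0.009 0.012] 0.057 [0.048 0.053]
ruff 309 [ 0.6214 -0.2637  0.0094] mid [ 0.6162 -0.262   0.0104] ext [0.112 0.114 0.011] 0.016 [0.006 0.01 ]
head 212 [0.6467 0.1017 0.0336] mid [0.6477 0.0977 0.0366] ext [0.04  0.053 0.033] 0.053 [0.025 0.033]
jar 225 [ 0.6456 -0.083   0.0467] mid [ 0.6475 -0.0831  0.0431] ext [0.044 0.041 0.021] 0.053 [0.043 0.047]
glue 243 [ 0.4409 -0.2921  0.0622] mid [ 0.4421 -0.2974  0.0603] ext [0.038 0.04  0.06 ] 0.09 [0.045 0.059]
spool 172 [0.4338 0.0733 0.0421] mid [0.4332 0.0737 0.043 ] ext [0.036 0.036 0.014] 0.05 [0.039 0.042]
pink 230 [0.6995 0.2101 0.036 ] mid [0.7003 0.2108 0.0424] ext [0.045 0.042 0.034] 0.06 [0.031 0.035]
pink 236 [0.5703 0.1687 0.0363] mid [0.5709 0.1689 0.0417] ext [0.043 0.047 0.033] 0.058 [0.031 0.035]
0.00030923026489859673
```

View pics/crop1.png

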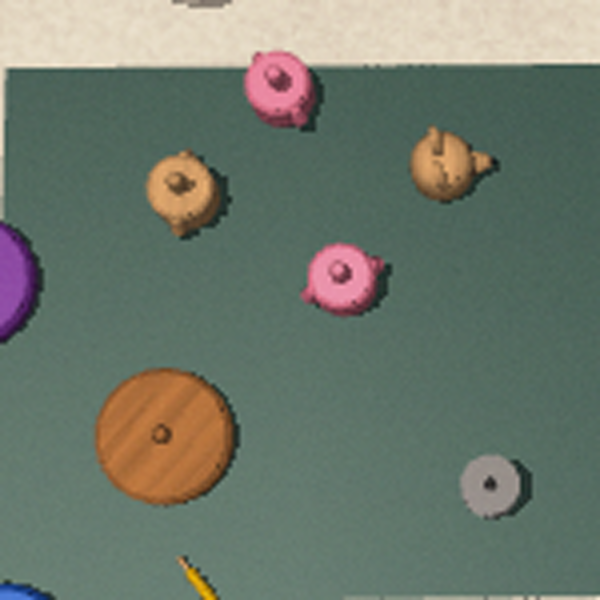

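Candidates for the first reach (top view): skirt (341,232), the only one of its kind, with the ruff (393,175) its nearest look-alike. Stand: wooden (186,234), not purple (136,195) or blue (145,289). Chest: pale (190,172), not pink (214,147) or (231,194). The crop confirms the wooden stand and the pale chest. The chest's arms lie roughly along world x, and the head's snout points along -y.

move_arm:
  rows:
    - {"translation": [17.5, 12.5, 0], "rot": [0, 0, -7], "hand": 0}
    - {"translation": [35, 25, 0], "rot": [0, 0, -14], "hand": 0}
    - {"translation": [35, 25, 0], "rot": [0, 0, -19.2], "hand": 0}
    - {"translation": [35, 25, 0], "rot": [0, 0, -19.2], "hand": 0}
    - {"translation": [35, 25, 0], "rot": [0, 0, -19.2], "hand": 0}
    - {"translation": [35, 25, 0], "rot": [0, 0, -19.2], "hand": 0}
    - {"translation": [35, 25, 0], "rot": [0, 0, -19.2], "hand": 0}
    - {"translation": [35, 25, 0], "rot": [0, 0, -19.2], "hand": 0}

```text
t: 1.57
eef_pos: [0.4151, 0.3637, 0.2088]
ee_rot: [-3.141, -0.0, 0.001]
force: [0.5, 0.9, 0.4]
width: 0.0874
gripper_force: 0.0
```

move_arm:
  rows:
    - {"translation": [5.0, 7, 0], "rot": [0, 0, 0], "hand": 0}
    - {"translation": [5.0, 7, 0], "rot": [0, 0, 0], "hand": 0}
    - {"translation": [5.0, 7, 0], "rot": [0, 0, 0], "hand": 0}
    - {"translation": [5.0, 7, 0], "rot": [0, 0, 0], "hand": 0}

```text
t: 1.9
eef_pos: [0.4655, 0.2933, 0.2085]
ee_rot: [-3.141, -0.0, -0.004]
force: [0.1, 0.2, -0.3]
width: 0.0874
gripper_force: 0.0
```

```bash
cat >> h.py <<'E'
def band(W,c,r,z0,z1,n=''):
    m=(np.hypot(W[...,0]-c[0],W[...,1]-c[1])<r)&(W[...,2]>z0)&(W[...,2]<z1)
    P=W[m]
    if len(P)<10: print(n,'few',len(P)); return
    (x,y),rad=cv2.minEnclosingCircle(P[:,:2].astype(np.float32))
    print(n,len(P),'med',np.round(np.median(P,axis=0),4),'circ',round(x,4),round(y,4),round(rad,4),'mid',np.round((np.percentile(P,1,axis=0)+np.percentile(P,99,axis=0))/2,4))
E
python3 - <<'E'
from h import *
im,d,W,T=grab('wrist','w_stand'); s=arm.get_state(); print(s['eef_pos'],s['ee_rot'],s['q'])
band(W,(.47,.287),.06,.013,.019,'stand'); band(W,(.47,.287),.012,.0225,.029,'dowel')
band(W,(.63,.273),.026,.032,.039,'chest'); band(W,(.63,.273),.012,.045,.06,'neck')
r=arm.pinpoint('stand','wrist')
for a in r: print(a['p'],T[:3,:3]@a['point']+T[:3,3])
E
```

```text
[0.46488438 0.29459251 0.2085266 ] [-3.14120445e+00 -1.86978882e-04 -2.17589933e-03] [ 9.20724026e-01  1.53820333e-01 -2.64940327e-01 -9.32698994e-05
 -1.15161329e+00  6.47934382e-01]
stand 4465 med [0.4746 0.2885 0.0156] circ 0.473 0.2884 0.0446 mid [0.473  0.2885 0.0153]
dowel 62 med [0.473  0.2886 0.0251] circ 0.4704 0.2881 0.0041 mid [0.4724 0.2884 0.0248]
chest 1174 med [0.6275 0.2774 0.0355] circ 0.6318 0.2762 0.0223 mid [0.6271 0.2762 0.0351]
neck 143 med [0.632  0.2767 0.0541] circ 0.6323 0.2763 0.0056 mid [0.6326 0.2765 0.0514]
0.72 [3.34427412e-01 3.90036419e-01 1.12403613e-04]
0.67 [4.73072317e-01 2.91424852e-01 3.93934905e-04]
0.61 [0.57422416 0.42182431 0.00400449]
```

move_arm:
  rows:
    - {"translation": [0.6, 38, 0], "hand": 0}
    - {"translation": [0.6, 38, 0], "hand": 0}
    - {"translation": [0.6, 38, 0], "hand": 0}
    - {"translation": [0.6, 38, 0], "hand": 0}
    - {"translation": [0.6, 38, 0], "hand": 0}
    - {"translation": [0.6, 38, 0], "hand": 0}
    - {"translation": [0.6, 38, 0], "hand": 0}
    - {"translation": [0.6, 38, 0], "hand": 0}

```text
validation failed for argument at $.ro...
```

move_arm:
  rows:
    - {"translation": [0.6, 41, 0], "rot": [0, 0, 0], "hand": 0}
    - {"translation": [0.6, 41, 0], "rot": [0, 0, 0], "hand": 0}
    - {"translation": [0.6, 41, 0], "rot": [0, 0, 0], "hand": 0}
    - {"translation": [0.6, 41, 0], "rot": [0, 0, 0], "hand": 0}
    - {"translation": [0.6, 41, 0], "rot": [0, 0, 0], "hand": 0}
    - {"translation": [0.6, 41, 0], "rot": [0, 0, 0], "hand": 0}
    - {"translation": [0.6, 41, 0], "rot": [0, 0, 0], "hand": 0}
    - {"translation": [0.6, 41, 0], "rot": [0, 0, 0], "hand": 0}

```text
t: 2.67
eef_pos: [0.4692, -0.0381, 0.2088]
ee_rot: [-3.141, -0.001, 0.003]
force: [2.4, 0.8, -0.2]
width: 0.0877
gripper_force: 0.0
```

```bash
cat > st.py <<'E'
from h import *
s=arm.get_state(); print(s['t'],s['eef_pos'],s['ee_rot'])
E
python3 st.py
```

```text
2.6667 [ 0.46921228 -0.03814007  0.20880903] [-3.14115506e+00 -1.12193269e-03  3.32408663e-03]
```

move_arm:
  rows:
    - {"translation": [0, 7.8, 0], "rot": [0, 0, 0], "hand": 0}
    - {"translation": [0, 7.8, 0], "rot": [0, 0, 0], "hand": 0}
    - {"translation": [0, 7.8, 0], "rot": [0, 0, 0], "hand": 0}
    - {"translation": [0, 7.8, 0], "rot": [0, 0, 0], "hand": 0}

```text
t: 3.0
eef_pos: [0.4694, -0.1165, 0.2082]
ee_rot: [-3.142, 0.0, -0.002]
force: [-0.3, -0.3, -0.4]
width: 0.0878
gripper_force: 0.0
```

```bash
python3 - <<'E'
from h import *
im,d,W,T=grab('wrist','w_skirt'); s=arm.get_state(); print(s['eef_pos'],s['ee_rot'])
band(W,(.47,-.12),.05,.031,.0375,'skirt'); band(W,(.47,-.12),.012,.040,.05,'dowel');band(W,(.47,-.12),.05,.0055,.011,'rim')
E
```

```text
[ 0.46956665 -0.11546369  0.20827499] [-3.14145048e+00  5.48970381e-05 -1.28502136e-04]
skirt 1410 med [ 0.4731 -0.1189  0.0337] circ 0.472 -0.1183 0.0242 mid [ 0.4721 -0.1184  0.0337]
dowel 73 med [ 0.4729 -0.1188  0.0426] circ 0.4679 -0.1199 0.0015 mid [ 0.472  -0.1183  0.0424]
rim 862 med [ 0.4864 -0.1179  0.0075] circ 0.4723 -0.1187 0.0329 mid [ 0.4729 -0.1186  0.0077]
```

move_arm:
  rows:
    - {"translation": [0.2, 0.3, 4], "rot": [0, 0, 0], "hand": 0}
    - {"translation": [0.2, 0.3, 8], "rot": [0, 0, 0], "hand": 0}
    - {"translation": [0.2, 0.3, 12], "rot": [0, 0, 0], "hand": 0}
    - {"translation": [0.2, 0.3, 15], "rot": [0, 0, 0], "hand": 0}
    - {"translation": [0.2, 0.3, 17], "rot": [0, 0, 0], "hand": 0}
    - {"translation": [0.2, 0.3, 18.3], "rot": [0, 0, 0], "hand": 0}
    - {"translation": [0.2, 0.3, 18.3], "rot": [0, 0, 0], "hand": 0}
    - {"translation": [0.2, 0.3, 18.3], "rot": [0, 0, 0], "hand": 0}

```text
t: 3.72
eef_pos: [0.4715, -0.1174, 0.0252]
ee_rot: [3.141, 0.001, 0.003]
force: [0.2, -0.3, 0.3]
width: 0.0877
gripper_force: 0.0
```

move_arm:
  rows:
    - {"translation": [0, 0, 0], "rot": [0, 0, 0], "hand": 1}
    - {"translation": [0, 0, 0], "rot": [0, 0, 0], "hand": 1}
    - {"translation": [0, 0, 0], "rot": [0, 0, 0], "hand": 1}
    - {"translation": [0, 0, 0], "rot": [0, 0, 0], "hand": 1}
    - {"translation": [0, 0, 0], "rot": [0, 0, 0], "hand": 1}
    - {"translation": [0, 0, 0], "rot": [0, 0, 0], "hand": 1}
    - {"translation": [0, 0, 0], "rot": [0, 0, 0], "hand": 1}
    - {"translation": [0, 0, 0], "rot": [0, 0, 0], "hand": 1}
  squeeze: 20

```text
t: 4.38
eef_pos: [0.4713, -0.119, 0.0254]
ee_rot: [-3.142, -0.0, 0.0]
force: [0.6, 0.1, 0.8]
width: 0.0396
gripper_force: 0.0
```

```bash
python3 - <<'E'
from h import *
im,d,W,T=grab('wrist','w_g1'); s=arm.get_state(); print(s)
im2,_,W2,_=grab('scene','s_g1')
cv2.imwrite('pics/g1.png',np.hstack([cv2.resize(im[...,::-1],(400,300)),cv2.resize(im2[80:290,90:370,::-1],(400,300))]))
E
```

```text
{'t': 4.4333, 'q': array([ 1.58281409e-01,  2.57515463e-01, -6.27936547e-01,  1.70932739e-05,
       -6.85321980e-01,  1.41259126e+00]), 'qd': array([-2.57154465e-04,  2.58755125e-03, -2.08428140e-04, -9.18153115e-05,
       -3.74392315e-04,  6.49588565e-04]), 'joint_efforts': array([ 4.28823885e-03, -4.08813179e+01,  1.98253691e+01,  4.64472190e+00,
        8.27550958e-02, -3.99405653e-04]), 'eef_pos': array([ 0.47130599, -0.119004  ,  0.02540409]), 'ee_rot': array([ 3.14158549e+00, -2.37626044e-05,  8.95805513e-05]), 'force': array([ 0.00569273, -0.46942376,  0.04550357]), 'moment': array([-0.00054915,  0.03194991,  0.00924293]), 'gripper_force': 0.0, 'width': 0.035889607639474685}
```

View pics/g1.png

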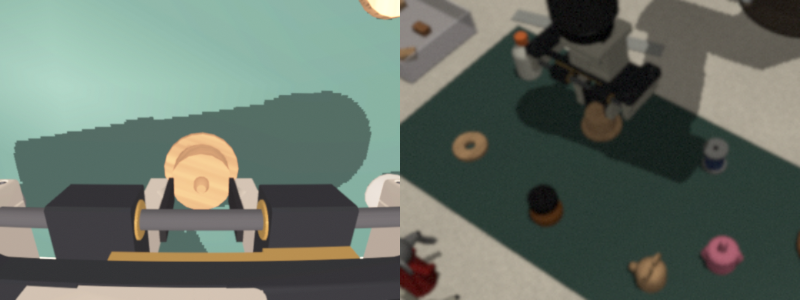

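```bash
python3 - <<'E'
from h import *
im,d,W,T=grab('wrist','w_g2'); s=arm.get_state(); print(s['width'],s['eef_pos'])
band(W,(.48,-.119),.05,.031,.0375,'skirt');band(W,(.48,-.12),.06,.0055,.011,'rim')
cv2.imwrite('pics/g2.png',cv2.resize(im[170:390,170:430,::-1],(780,660))[:600])
for v,u in [(260,215),(260,228),(320,218),(320,232),(340,215),(260,350),(280,345),(320,345),(300,230),(300,335)]: print(v,u,np.round(W[v,u],4),im[v,u])
Wt=grab('top')[2]
band(Wt,(.48,-.119),.05,.0055,.011,'rimtop')
E
```

```text
0.027909823449666523 [ 0.47136116 -0.11896178  0.02536068]
skirt 4376 med [ 0.4768 -0.1185  0.0338] circ 0.4718 -0.119 0.0245 mid [ 0.4724 -0.1187  0.0336]
rim 2383 med [ 0.4915 -0.1184  0.0076] circ 0.472 -0.1186 0.0329 mid [ 0.4849 -0.1187  0.0081]
260 215 [ 0.4824 -0.0875  0.0602] [182 168 155]
260 228 [ 0.4825 -0.0936  0.0603] [216 200 184]
320 218 [ 0.4982 -0.102   0.1273] [114 109 111]
320 232 [ 0.4976 -0.1055  0.1265] [113 108 110]
340 215 [ 0.4859 -0.099   0.1202] [48 46 48]
260 350 [ 0.5094 -0.1386  0.1146] [62 60 61]
280 345 [ 0.4821 -0.1454  0.0781] [213 196 180]
320 345 [ 0.498  -0.1356  0.127 ] [114 109 110]
300 230 [ 0.502  -0.1049  0.1238] [112 107 109]
300 335 [ 0.503  -0.1329  0.1252] [113 108 110]
rimtop 20 med [ 0.4411 -0.1274  0.0084] circ 0.4399 -0.1183 0.0214 mid [ 0.4415 -0.1193  0.0084]
```

View pics/g2.png

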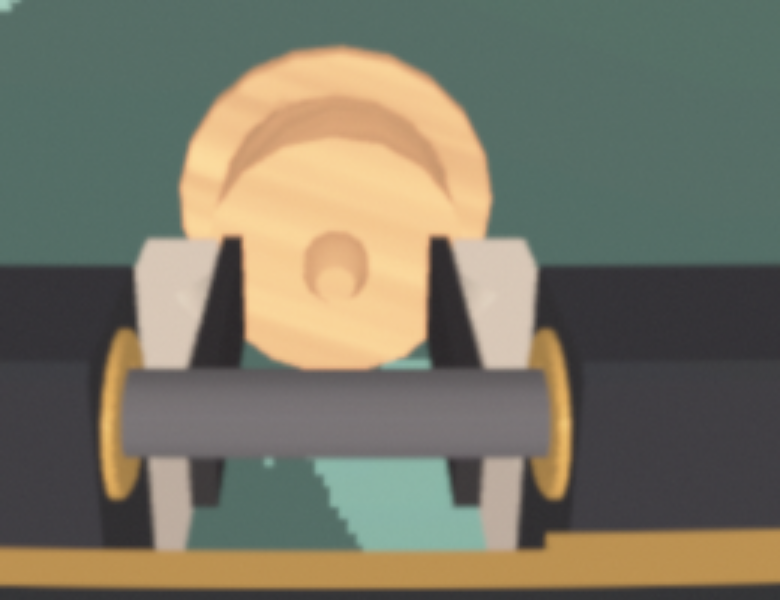

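```bash
python3 - <<'E'
from h import *
im,d,W,T=grab('wrist'); s=arm.get_state(); print(s['width'],s['gripper_force'],s['eef_pos'],s['force'])
for u in (225,232,238): 
  for v in range(244,290,4): print(u,v,np.round(W[v,u],4),im[v,u])
E
```

```text
0.019900400450197087 0.0 [ 0.47134061 -0.11890765  0.02531929] [-0.05181718  0.62558759 -0.57241841]
225 244 [ 0.4637 -0.0812 -0.0013] [ 87 112 105]
225 248 [ 0.4609 -0.0811 -0.0012] [ 85 111 103]
225 252 [ 0.4588 -0.0813  0.0007] [133 141 130]
225 256 [ 0.4818 -0.0912  0.0546] [206 192 177]
225 260 [ 0.5094 -0.1024  0.1146] [57 54 59]
225 264 [ 0.5096 -0.1028  0.1175] [52 51 54]
225 268 [ 0.5091 -0.103   0.1188] [50 49 51]
225 272 [ 0.508  -0.103   0.1191] [49 48 49]
225 276 [ 0.5067 -0.1029  0.119 ] [49 48 49]
225 280 [ 0.506 -0.103  0.12 ] [150 117  71]
225 284 [ 0.5056 -0.1033  0.1214] [186 143  81]
225 288 [ 0.5062 -0.1038  0.1245] [186 143  81]
232 244 [ 0.4677 -0.0874  0.0077] [247 208 151]
232 248 [ 0.4649 -0.0872  0.0076] [208 172 136]
232 252 [ 0.4826 -0.0942  0.0516] [219 202 186]
232 256 [ 0.4822 -0.0947  0.0553] [218 202 185]
232 260 [ 0.4826 -0.0955  0.0604] [218 202 184]
232 264 [ 0.4827 -0.0961  0.0648] [218 202 186]
232 268 [ 0.4825 -0.0966  0.0682] [219 202 186]
232 272 [ 0.4824 -0.0971  0.0716] [219 202 185]
232 276 [ 0.4822 -0.0975  0.0749] [218 201 185]
232 280 [ 0.4818 -0.0979  0.0776] [218 200 184]
232 284 [ 0.4822 -0.0985  0.0816] [218 200 183]
232 288 [ 0.4823 -0.0989  0.0848] [215 197 179]
238 244 [ 0.4676 -0.0911  0.0074] [250 216 156]
238 248 [ 0.465  -0.0911  0.0079] [248 212 158]
238 252 [ 0.4825 -0.0972  0.0515] [219 203 186]
238 256 [ 0.4822 -0.0977  0.0554] [218 202 185]
238 260 [ 0.4823 -0.0982  0.0599] [218 202 185]
238 264 [ 0.482  -0.0986  0.0633] [218 202 185]
238 268 [ 0.482  -0.0991  0.0671] [224 209 191]
238 272 [ 0.4826 -0.0998  0.0722] [218 202 185]
238 276 [ 0.4827 -0.1002  0.0757] [218 201 184]
238 280 [ 0.4821 -0.1005  0.0781] [219 202 187]
238 284 [ 0.4823 -0.1009  0.0817] [219 202 186]
238 288 [ 0.4824 -0.1013  0.085 ] [218 201 185]
```

The picture shows the fingers closing above the drum, with tips at z≈0.050 instead of the stated 0.011. The skirt is untouched. The tips sit about 39 mm higher than stated relative to the reported TCP, so I'll open and go lower with care.

move_arm:
  rows:
    - {"translation": [0, 0, 0], "rot": [0, 0, 0], "hand": 0}
    - {"translation": [0, 0, 0], "rot": [0, 0, 0], "hand": 0}
    - {"translation": [0, 0, 0], "rot": [0, 0, 0], "hand": 0}
    - {"translation": [0, 0, 0], "rot": [0, 0, 0], "hand": 0}
    - {"translation": [0, 0, 0], "rot": [0, 0, 0], "hand": 0}
    - {"translation": [0, 0, 0], "rot": [0, 0, 0], "hand": 0}
    - {"translation": [0, 0, 0], "rot": [0, 0, 0], "hand": 0}
    - {"translation": [0, 0, 0], "rot": [0, 0, 0], "hand": 0}

```text
t: 5.3
eef_pos: [0.4714, -0.1189, 0.0254]
ee_rot: [3.142, -0.0, 0.0]
force: [-0.3, 0.0, 0.1]
width: 0.0679
gripper_force: 0.0
```

move_arm:
  rows:
    - {"translation": [0, 0, 0.5], "rot": [0, 0, 0], "hand": 0}
    - {"translation": [0, 0, 1.0], "rot": [0, 0, 0], "hand": 0}
    - {"translation": [0, 0, 1.5], "rot": [0, 0, 0], "hand": 0}
    - {"translation": [0, 0, 2.0], "rot": [0, 0, 0], "hand": 0}
    - {"translation": [0, 0, 2.0], "rot": [0, 0, 0], "hand": 0}
    - {"translation": [0, 0, 2.0], "rot": [0, 0, 0], "hand": 0}

```text
t: 5.8
eef_pos: [0.4709, -0.119, 0.0048]
ee_rot: [3.141, 0.001, 0.0]
force: [0.3, -0.3, 0.6]
width: 0.0876
gripper_force: 0.0
```

```bash
python3 - <<'E'
from h import *
im,d,W,T=grab('wrist','w_g3'); s=arm.get_state(); print(s['width'],s['gripper_force'],s['eef_pos'],s['force'])
cv2.imwrite('pics/g3.png',im[...,::-1])
m=(abs(W[...,0]-.4825)<.002)&(W[...,2]>.01)&(W[...,2]<.09)
for sgn in (-1,1):
    mm=m&((W[...,1]+.119)*sgn>.035); P=W[mm]
    print(sgn,mm.sum(),np.round(np.percentile(P,[1,50,99],axis=0),4))
E
```

```text
0.08786570004193815 0.0 [ 0.47122795 -0.11893602  0.00511734] [-0.16323322  0.01295906 -0.0789831 ]
-1 1550 [[ 0.4805 -0.1804  0.0267]
 [ 0.482  -0.1714  0.0532]
 [ 0.483  -0.1624  0.089 ]]
1 1490 [[ 0.4805 -0.0748  0.0265]
 [ 0.4819 -0.0659  0.0536]
 [ 0.483  -0.0569  0.0889]]
```

View pics/g3.png

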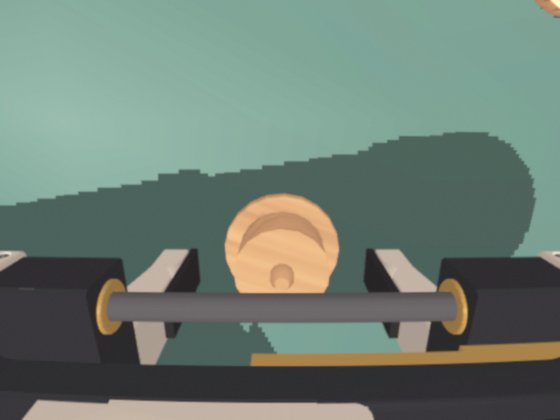

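move_arm:
  rows:
    - {"translation": [0.1, 0, 0.5], "rot": [0, 0, 0], "hand": 0}
    - {"translation": [0.1, 0, 1.0], "rot": [0, 0, 0], "hand": 0}
    - {"translation": [0.1, 0, 1.4], "rot": [0, 0, 0], "hand": 0}
    - {"translation": [0.1, 0, 1.4], "rot": [0, 0, 0], "hand": 0}
    - {"translation": [0.1, 0, 1.4], "rot": [0, 0, 0], "hand": 0}

```text
t: 6.27
eef_pos: [0.472, -0.119, -0.009]
ee_rot: [3.141, 0.001, 0.0]
force: [0.0, -0.4, 0.4]
width: 0.0875
gripper_force: 0.0
```

move_arm:
  rows:
    - {"translation": [0, 0, 0], "rot": [0, 0, 0], "hand": 1}
    - {"translation": [0, 0, 0], "rot": [0, 0, 0], "hand": 1}
    - {"translation": [0, 0, 0], "rot": [0, 0, 0], "hand": 1}
    - {"translation": [0, 0, 0], "rot": [0, 0, 0], "hand": 1}
    - {"translation": [0, 0, 0], "rot": [0, 0, 0], "hand": 1}
    - {"translation": [0, 0, 0], "rot": [0, 0, 0], "hand": 1}
    - {"translation": [0, 0, 0], "rot": [0, 0, 0], "hand": 1}
    - {"translation": [0, 0, 0], "rot": [0, 0, 0], "hand": 1}
  squeeze: 20

```text
t: 6.93
eef_pos: [0.4724, -0.1189, -0.0086]
ee_rot: [3.142, -0.0, 0.0]
force: [0.1, 0.7, 0.1]
width: 0.0477
gripper_force: 20.0
```

move_arm:
  rows:
    - {"translation": [0, 0, -1], "rot": [0, 0, 0], "hand": 1}
    - {"translation": [0, 0, -4], "rot": [0, 0, 0], "hand": 1}
    - {"translation": [0, 0, -8], "rot": [0, 0, 0], "hand": 1}
    - {"translation": [0, 0, -10], "rot": [0, 0, 0], "hand": 1}
    - {"translation": [0, -3.5, -10], "rot": [0, 0, 0], "hand": 1}
    - {"translation": [0, -7, -10], "rot": [0, 0, 0], "hand": 1}
    - {"translation": [0, -11, -10], "rot": [0, 0, 0], "hand": 1}
    - {"translation": [0, -15, -10], "rot": [0, 0, 0], "hand": 1}

```text
t: 7.6
eef_pos: [0.472, 0.0323, 0.0917]
ee_rot: [-3.141, -0.001, -0.001]
force: [1.2, 0.4, -0.7]
width: 0.0473
gripper_force: 20.0
```

move_arm:
  rows:
    - {"translation": [0, -4, 0], "rot": [0, 0, 0], "hand": 1}
    - {"translation": [0, -8, 0], "rot": [0, 0, 0], "hand": 1}
    - {"translation": [0, -12, 0], "rot": [0, 0, 0], "hand": 1}
    - {"translation": [0, -16, 0], "rot": [0, 0, 0], "hand": 1}
    - {"translation": [0, -20, 0], "rot": [0, 0, 0], "hand": 1}
    - {"translation": [0, -23.5, 0], "rot": [0, 0, 0], "hand": 1}
    - {"translation": [0, -25.7, 0], "rot": [0, 0, 0], "hand": 1}
    - {"translation": [0, -25.7, 0], "rot": [0, 0, 0], "hand": 1}

```text
t: 8.27
eef_pos: [0.4725, 0.2924, 0.0911]
ee_rot: [-3.141, -0.001, 0.004]
force: [0.2, 0.1, 0.1]
width: 0.047
gripper_force: 20.0
```

```bash
python3 - <<'E'
from h import *
im,d,W,T=grab('wrist','w_h1'); s=arm.get_state(); print(s['width'],s['gripper_force'],s['eef_pos'],s['force'],s['ee_rot'])
z=s['eef_pos'][2]
band(W,(.473,.288),.05,z+.037,z+.047,'skirt top'); band(W,(.473,.288),.05,z+.012,z+.020,'rim');band(W,(.473,.288),.06,.012,.02,'stand')
E
```

```text
0.047467488378389655 20.000072121620178 [0.47191585 0.29017121 0.09088104] [-0.18816916 -0.79340587 -1.3019478 ] [3.14128752e+00 2.66239871e-04 2.95770458e-03]
skirt top 5791 med [0.4821 0.2925 0.1334] circ 0.4832 0.2926 0.0403 mid [0.4725 0.2927 0.1328]
rim 2780 med [0.4949 0.2927 0.1073] circ 0.4813 0.2923 0.0315 mid [0.4915 0.2926 0.1071]
stand 4988 med [0.4912 0.2863 0.0155] circ 0.473 0.2882 0.0448 mid [0.4885 0.2884 0.0147]
```

move_arm:
  rows:
    - {"translation": [0.1, 0, 3], "rot": [0, 0, 0], "hand": 1}
    - {"translation": [0.1, 0, 5], "rot": [0, 0, 0], "hand": 1}
    - {"translation": [0.1, 0, 5], "rot": [0, 0, 0], "hand": 1}
    - {"translation": [0.1, 0, 5], "rot": [0, 0, 0], "hand": 1}
    - {"translation": [0.1, 0, 5], "rot": [0, 0, 0], "hand": 1}

```text
t: 8.73
eef_pos: [0.4738, 0.2879, 0.0423]
ee_rot: [-3.141, -0.001, 0.0]
force: [1.7, 0.2, 0.1]
width: 0.0477
gripper_force: 20.0
```

```bash
cat > look.py <<'E'
import sys; from h import *
im,d,W,T=grab('wrist',sys.argv[1]); s=arm.get_state(); print(s['t'],s['width'],s['gripper_force'],s['eef_pos'],s['force'],s['ee_rot'][2])
z=s['eef_pos'][2]
for a in sys.argv[2:]:
    n,x,y,r,z0,z1,rel=a.split(','); o=z*float(rel)
    band(W,(float(x),float(y)),float(r),float(z0)+o,float(z1)+o,n)
E
python3 look.py w_h2 top,.473,.288,.026,.040,.046,1 rim,.473,.288,.05,.012,.02,1 stand,.473,.288,.06,.013,.019,0
```

```text
8.7833 0.04769108879807268 19.99992549419403 [0.47401307 0.28832295 0.04273566] [ 1.00340954 -0.01608524 -0.19867126] 0.00014674179271256804
top 4686 med [0.4818 0.2879 0.0846] circ 0.474 0.288 0.0257 mid [0.4735 0.2881 0.0854]
rim 2788 med [0.496  0.2879 0.0585] circ 0.4828 0.2877 0.0314 mid [0.4927 0.2882 0.0589]
stand 4482 med [0.4979 0.2888 0.0155] circ 0.4737 0.2886 0.0442 mid [0.4908 0.2884 0.0151]
```

move_arm:
  rows:
    - {"translation": [-0.05, 0, 1], "rot": [0, 0, 0], "hand": 1}
    - {"translation": [-0.05, 0, 2], "rot": [0, 0, 0], "hand": 1}
    - {"translation": [-0.05, 0, 2.5], "rot": [0, 0, 0], "hand": 1}
    - {"translation": [-0.05, 0, 3.0], "rot": [0, 0, 0], "hand": 1}
    - {"translation": [-0.05, 0, 3.4], "rot": [0, 0, 0], "hand": 1}
    - {"translation": [-0.05, 0, 3.4], "rot": [0, 0, 0], "hand": 1}
    - {"translation": [-0.05, 0, 3.4], "rot": [0, 0, 0], "hand": 1}

```text
t: 9.37
eef_pos: [0.4727, 0.288, 0.007]
ee_rot: [3.141, 0.0, 0.0]
force: [0.5, 0.3, -0.2]
width: 0.0472
gripper_force: 20.0
```

move_arm:
  rows:
    - {"translation": [0, 0, 0.1], "rot": [0, 0, 0], "hand": 1}
    - {"translation": [0, 0, 0.1], "rot": [0, 0, 0], "hand": 1}
    - {"translation": [0, 0, 0.1], "rot": [0, 0, 0], "hand": 1}

```text
t: 9.62
eef_pos: [0.4728, 0.2882, 0.0068]
ee_rot: [-3.141, -0.0, 0.001]
force: [-1.4, -0.8, 5.4]
width: 0.0476
gripper_force: 20.0
```

Contact at the expected height. Release, rise and check.

move_arm:
  rows:
    - {"translation": [0, 0, 0], "rot": [0, 0, 0], "hand": 0}
    - {"translation": [0, 0, 0], "rot": [0, 0, 0], "hand": 0}
    - {"translation": [0, 0, 0], "rot": [0, 0, 0], "hand": 0}
    - {"translation": [0, 0, 0], "rot": [0, 0, 0], "hand": 0}
    - {"translation": [0, 0, 0], "rot": [0, 0, 0], "hand": 0}
    - {"translation": [0, 0, 0], "rot": [0, 0, 0], "hand": 0}
    - {"translation": [0, 0, 0], "rot": [0, 0, 0], "hand": 0}
    - {"translation": [0, 0, -2], "rot": [0, 0, 0], "hand": 0}

```text
t: 10.28
eef_pos: [0.4709, 0.2862, 0.0234]
ee_rot: [3.137, 0.004, -0.001]
force: [0.1, -0.5, -0.1]
width: 0.0869
gripper_force: 0.0
```

move_arm:
  rows:
    - {"translation": [0, 0, -4], "rot": [0, 0, 0], "hand": 0}
    - {"translation": [0, 0, -8], "rot": [0, 0, 0], "hand": 0}
    - {"translation": [0, 0, -12], "rot": [0, 0, 0], "hand": 0}
    - {"translation": [2, 0, -14], "rot": [0, 0, 0], "hand": 0}
    - {"translation": [4, 0, -16], "rot": [0, 0, 0], "hand": 0}
    - {"translation": [4, 0, -16], "rot": [0, 0, 0], "hand": 0}
    - {"translation": [4, 0, -16], "rot": [0, 0, 0], "hand": 0}

```text
t: 10.87
eef_pos: [0.5136, 0.2884, 0.1872]
ee_rot: [-3.14, -0.001, -0.001]
force: [-0.7, -0.1, -0.7]
width: 0.0877
gripper_force: 0.0
```

```bash
python3 look.py w_s1 top,.473,.288,.03,.046,.054,0 dowel,.473,.288,.012,.0565,.064,0 rim,.473,.288,.05,.021,.028,0 stand,.473,.288,.06,.013,.019,0 chest,.632,.276,.032,.033,.039,0 neck,.632,.276,.012,.046,.06,0 arms,.632,.276,.032,.028,.034,0
python3 - <<'E'
import cv2,numpy as np
im=cv2.imread('pics/w_s1.png'); cv2.imwrite('pics/w_s1b.png',im)
E
```

```text
10.9167 0.08770918504495788 0.0 [0.51244125 0.2878306  0.18589159] [ 0.17229606  0.48597948 -0.89884927] -0.0006481425948723363
top 1561 med [0.4741 0.2884 0.0496] circ 0.4723 0.2879 0.0245 mid [0.4726 0.2884 0.0491]
dowel 77 med [0.4733 0.2884 0.059 ] circ 0.4681 0.2874 0.0023 mid [0.4723 0.2884 0.0588]
rim 909 med [0.4901 0.2884 0.0235] circ 0.4726 0.2884 0.0329 mid [0.4794 0.2883 0.0243]
stand 1701 med [0.4884 0.2873 0.0154] circ 0.4727 0.2888 0.0445 mid [0.4733 0.2884 0.0154]
chest 1593 med [0.6332 0.2766 0.0356] circ 0.6333 0.2762 0.022 mid [0.634  0.2765 0.0354]
neck 161 med [0.6329 0.2764 0.0543] circ 0.6304 0.2766 0.0049 mid [0.6333 0.2762 0.0528]
arms 258 med [0.6283 0.2773 0.0331] circ 0.6338 0.2768 0.0251 mid [0.6337 0.2764 0.0312]
```

View pics/w_s1.png

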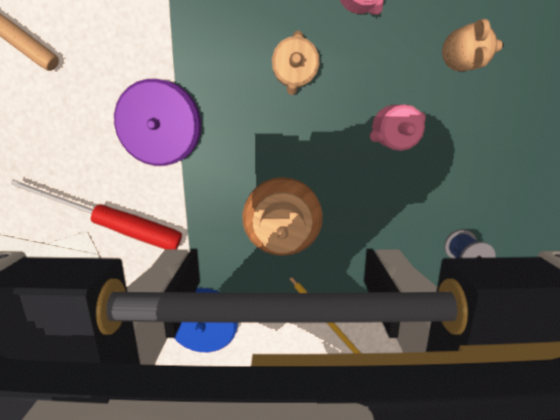

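move_arm:
  rows:
    - {"translation": [4, 0.4, 0], "rot": [0, 0, 0], "hand": 0}
    - {"translation": [8, 0.8, 0], "rot": [0, 0, 0], "hand": 0}
    - {"translation": [12, 1.1, 0], "rot": [0, 0, 0], "hand": 0}
    - {"translation": [12, 1.1, 3], "rot": [0, 0, 0], "hand": 0}
    - {"translation": [12, 1.1, 6], "rot": [0, 0, 0], "hand": 0}
    - {"translation": [12, 1.1, 9], "rot": [0, 0, 0], "hand": 0}
    - {"translation": [12, 1.1, 10], "rot": [0, 0, 0], "hand": 0}
    - {"translation": [12, 1.1, 10], "rot": [0, 0, 0], "hand": 0}

```text
t: 11.58
eef_pos: [0.6299, 0.2756, 0.0819]
ee_rot: [3.137, 0.007, 0.0]
force: [0.2, -0.7, -0.6]
width: 0.0874
gripper_force: 0.0
```

```bash
python3 look.py w_c1 chest,.633,.276,.032,.033,.039,0 neck,.633,.276,.012,.046,.06,0
```

```text
11.6333 0.08740557935529966 0.0 [0.6315016  0.27656171 0.08481308] [0.52261057 0.26976676 0.28897995] 0.0008201505287659394
chest 2315 med [0.637  0.276  0.0355] circ 0.6339 0.2763 0.0219 mid [0.6342 0.2763 0.0352]
neck 270 med [0.6357 0.276  0.0537] circ 0.6313 0.2763 0.0052 mid [0.6343 0.2763 0.0515]
```

move_arm:
  rows:
    - {"translation": [0.15, 0, 3], "rot": [0, 0, 0], "hand": 0}
    - {"translation": [0.15, 0, 6], "rot": [0, 0, 0], "hand": 0}
    - {"translation": [0.15, 0, 8], "rot": [0, 0, 0], "hand": 0}
    - {"translation": [0.15, 0, 9.5], "rot": [0, 0, 0], "hand": 0}
    - {"translation": [0.15, 0, 9.5], "rot": [0, 0, 0], "hand": 0}
    - {"translation": [0.15, 0, 9.5], "rot": [0, 0, 0], "hand": 0}

```text
t: 12.13
eef_pos: [0.6348, 0.2778, -0.0071]
ee_rot: [-3.141, -0.001, 0.001]
force: [-0.3, -0.0, 1.0]
width: 0.0878
gripper_force: 0.0
```

move_arm:
  rows:
    - {"translation": [0, 0, 0], "rot": [0, 0, 0], "hand": 1}
    - {"translation": [0, 0, 0], "rot": [0, 0, 0], "hand": 1}
    - {"translation": [0, 0, 0], "rot": [0, 0, 0], "hand": 1}
    - {"translation": [0, 0, 0], "rot": [0, 0, 0], "hand": 1}
    - {"translation": [0, 0, 0], "rot": [0, 0, 0], "hand": 1}
    - {"translation": [0, 0, 0], "rot": [0, 0, 0], "hand": 1}
    - {"translation": [0, 0, 0], "rot": [0, 0, 0], "hand": 1}
    - {"translation": [0, 0, 0], "rot": [0, 0, 0], "hand": 1}
  squeeze: 20

```text
t: 12.8
eef_pos: [0.6342, 0.2771, -0.0086]
ee_rot: [3.141, 0.0, 0.0]
force: [-0.7, -0.6, 1.6]
width: 0.0432
gripper_force: 20.0
```

move_arm:
  rows:
    - {"translation": [0, 0, -1], "rot": [0, 0, 0], "hand": 1}
    - {"translation": [0, 0, -4], "rot": [0, 0, 0], "hand": 1}
    - {"translation": [0, 0, -8], "rot": [0, 0, 0], "hand": 1}
    - {"translation": [0, 0, -10], "rot": [0, 0, 0], "hand": 1}
    - {"translation": [-4, -0.5, -10], "rot": [0, 0, 0], "hand": 1}
    - {"translation": [-8, -1.1, -10], "rot": [0, 0, 0], "hand": 1}
    - {"translation": [-12, -1.1, -10], "rot": [0, 0, 0], "hand": 1}
    - {"translation": [-15.5, -1.1, -10], "rot": [0, 0, 0], "hand": 1}

```text
t: 13.47
eef_pos: [0.4772, 0.2878, 0.0918]
ee_rot: [-3.141, 0.0, 0.0]
force: [-1.2, 1.8, -0.1]
width: 0.0432
gripper_force: 20.0
```

move_arm:
  rows:
    - {"translation": [-0.6, 0, 0], "rot": [0, 0, 0], "hand": 1}
    - {"translation": [-0.6, 0, 1], "rot": [0, 0, 0], "hand": 1}
    - {"translation": [-0.6, 0, 1.8], "rot": [0, 0, 0], "hand": 1}
    - {"translation": [-0.6, 0, 1.8], "rot": [0, 0, 0], "hand": 1}
    - {"translation": [-0.6, 0, 1.8], "rot": [0, 0, 0], "hand": 1}

```text
t: 13.88
eef_pos: [0.4737, 0.2877, 0.0724]
ee_rot: [3.14, 0.001, -0.0]
force: [-0.0, -0.6, 0.1]
width: 0.0432
gripper_force: 20.0
```

```bash
python3 look.py w_c2 ctop,.473,.288,.03,.041,.047,1 neck,.473,.288,.015,.055,.07,1 rim,.473,.288,.05,.021,.028,0 stand,.473,.288,.06,.013,.019,0
```

```text
13.9333 0.0433293647942598 19.999894446145845 [0.47388693 0.28780962 0.07274143] [-0.62178047  0.20366069 -1.89443474] -0.0005173236761479849
ctop 3626 med [0.4828 0.2877 0.1165] circ 0.4777 0.288 0.026 mid [0.4743 0.2879 0.1165]
neck 51 med [0.471  0.2882 0.1367] circ 0.472 0.288 0.0031 mid [0.4712 0.288  0.1366]
rim 1956 med [0.4907 0.2882 0.0236] circ 0.4722 0.2883 0.033 mid [0.4813 0.2884 0.0243]
stand 3221 med [0.4953 0.2889 0.0155] circ 0.473 0.2884 0.0444 mid [0.4818 0.2885 0.0153]
```

move_arm:
  rows:
    - {"translation": [-0.1, 0, 1], "rot": [0, 0, 0], "hand": 1}
    - {"translation": [-0.1, 0, 2], "rot": [0, 0, 0], "hand": 1}
    - {"translation": [-0.1, 0, 2.6], "rot": [0, 0, 0], "hand": 1}
    - {"translation": [-0.1, 0, 3.1], "rot": [0, 0, 0], "hand": 1}
    - {"translation": [-0.1, 0, 3.15], "rot": [0, 0, 0], "hand": 1}
    - {"translation": [-0.1, 0, 3.15], "rot": [0, 0, 0], "hand": 1}
    - {"translation": [-0.1, 0, 3.15], "rot": [0, 0, 0], "hand": 1}

```text
t: 14.52
eef_pos: [0.4722, 0.288, 0.0415]
ee_rot: [3.141, 0.0, 0.0]
force: [-0.9, -1.0, -0.9]
width: 0.0435
gripper_force: 20.0
```

move_arm:
  rows:
    - {"translation": [0, 0, 0.1], "rot": [0, 0, 0], "hand": 1}
    - {"translation": [0, 0, 0.1], "rot": [0, 0, 0], "hand": 1}
    - {"translation": [0, 0, 0.1], "rot": [0, 0, 0], "hand": 1}

```text
t: 14.77
eef_pos: [0.4723, 0.2882, 0.0409]
ee_rot: [-3.141, -0.0, 0.0]
force: [0.3, -0.4, -0.7]
width: 0.0434
gripper_force: 20.0
```

move_arm:
  rows:
    - {"translation": [0, 0, 0.1], "rot": [0, 0, 0], "hand": 1}
    - {"translation": [0, 0, 0.1], "rot": [0, 0, 0], "hand": 1}
    - {"translation": [0, 0, 0.1], "rot": [0, 0, 0], "hand": 1}

```text
t: 15.02
eef_pos: [0.4724, 0.2882, 0.0408]
ee_rot: [-3.141, -0.001, 0.001]
force: [-2.9, -1.4, 8.7]
width: 0.0434
gripper_force: 20.0
```

move_arm:
  rows:
    - {"translation": [0, 0, 0], "rot": [0, 0, 0], "hand": 0}
    - {"translation": [0, 0, 0], "rot": [0, 0, 0], "hand": 0}
    - {"translation": [0, 0, 0], "rot": [0, 0, 0], "hand": 0}
    - {"translation": [0, 0, 0], "rot": [0, 0, 0], "hand": 0}
    - {"translation": [0, 0, 0], "rot": [0, 0, 0], "hand": 0}
    - {"translation": [0, 0, 0], "rot": [0, 0, 0], "hand": 0}
    - {"translation": [0, 0, 0], "rot": [0, 0, 0], "hand": 0}
    - {"translation": [0, 0, -2], "rot": [0, 0, 0], "hand": 0}

```text
t: 15.68
eef_pos: [0.4703, 0.2863, 0.0568]
ee_rot: [3.137, 0.005, -0.001]
force: [-0.2, -0.2, -1.4]
width: 0.0859
gripper_force: 0.0
```

move_arm:
  rows:
    - {"translation": [0, 0, -4], "rot": [0, 0, 0], "hand": 0}
    - {"translation": [0, 0, -8], "rot": [0, 0, 0], "hand": 0}
    - {"translation": [0, 0, -12], "rot": [0, 0, 0], "hand": 0}
    - {"translation": [2, 0, -14], "rot": [0, 0, 0], "hand": 0}
    - {"translation": [4, 0, -14], "rot": [0, 0, 0], "hand": 0}
    - {"translation": [4, 0, -14], "rot": [0, 0, 0], "hand": 0}
    - {"translation": [4, 0, -14], "rot": [0, 0, 0], "hand": 0}

```text
t: 16.27
eef_pos: [0.5125, 0.2878, 0.1994]
ee_rot: [3.141, 0.001, -0.001]
force: [-0.7, -1.0, -0.6]
width: 0.0875
gripper_force: 0.0
```

```bash
python3 look.py w_s2 ctop,.473,.288,.03,.082,.089,0 neck,.473,.288,.012,.095,.11,0 rim,.473,.288,.05,.021,.028,0
```

```text
16.3167 0.08755265474215962 0.0 [0.51184325 0.28764221 0.19907197] [ 0.01896365 -0.14933176 -1.08067523] -0.000602575255100879
ctop 1338 med [0.4755 0.2885 0.0855] circ 0.472 0.2886 0.023 mid [0.4722 0.2883 0.0849]
neck 157 med [0.474  0.2885 0.1031] circ 0.4723 0.2885 0.0062 mid [0.4727 0.2885 0.101 ]
rim 841 med [0.4899 0.2875 0.0236] circ 0.4726 0.2883 0.0328 mid [0.4805 0.2885 0.0241]
```

move_arm:
  rows:
    - {"translation": [0.8, 4, 0], "rot": [0, 0, 0], "hand": 0}
    - {"translation": [1.6, 8, 0], "rot": [0, 0, 0], "hand": 0}
    - {"translation": [2.4, 12, 0], "rot": [0, 0, 0], "hand": 0}
    - {"translation": [3.2, 16, 0], "rot": [0, 0, 0], "hand": 0}
    - {"translation": [4, 20, 0], "rot": [0, 0, 0], "hand": 0}
    - {"translation": [4.8, 24, 0], "rot": [0, 0, 0], "hand": 0}
    - {"translation": [5.6, 28, 0], "rot": [0, 0, 0], "hand": 0}
    - {"translation": [6.4, 32, 0], "rot": [0, 0, 0], "hand": 0}

```text
t: 16.98
eef_pos: [0.5754, -0.0335, 0.1994]
ee_rot: [3.141, 0.001, 0.001]
force: [1.1, 0.3, -0.3]
width: 0.0878
gripper_force: 0.0
```

move_arm:
  rows:
    - {"translation": [0.8, 4, 0], "rot": [0, 0, 0], "hand": 0}
    - {"translation": [1.6, 8, 0], "rot": [0, 0, 0], "hand": 0}
    - {"translation": [2.4, 12, 0], "rot": [0, 0, 0], "hand": 0}
    - {"translation": [3.2, 16, 0], "rot": [0, 0, 0], "hand": 0}
    - {"translation": [4, 20, 0], "rot": [0, 0, 0], "hand": 0}
    - {"translation": [4.6, 23, 0], "rot": [0, 0, 0], "hand": 0}
    - {"translation": [4.6, 23, 0], "rot": [0, 0, 0], "hand": 0}
    - {"translation": [4.6, 23, 0], "rot": [0, 0, 0], "hand": 0}

```text
t: 17.65
eef_pos: [0.6213, -0.2631, 0.1981]
ee_rot: [-3.141, 0.003, -0.002]
force: [-0.0, -0.5, -0.3]
width: 0.0879
gripper_force: 0.0
```

```bash
python3 look.py w_r1 ruff,.622,-.262,.035,.007,.014,0
```

```text
17.7 0.08738466464453169 0.0 [ 0.62145189 -0.26197538  0.19851352] [ 0.44861514 -0.5336336   0.19573344] -0.0010392545404966924
ruff 1564 med [ 0.6258 -0.2634  0.0096] circ 0.6246 -0.2637 0.027 mid [ 0.6248 -0.2639  0.0094]
```

move_arm:
  rows:
    - {"translation": [0.3, 0.15, 4], "rot": [0, 0, 0], "hand": 0}
    - {"translation": [0.3, 0.15, 8], "rot": [0, 0, 0], "hand": 0}
    - {"translation": [0.3, 0.15, 12], "rot": [0, 0, 0], "hand": 0}
    - {"translation": [0.3, 0.15, 15], "rot": [0, 0, 0], "hand": 0}
    - {"translation": [0.3, 0.15, 18], "rot": [0, 0, 0], "hand": 0}
    - {"translation": [0.3, 0.15, 20], "rot": [0, 0, 0], "hand": 0}
    - {"translation": [0.3, 0.15, 20], "rot": [0, 0, 0], "hand": 0}
    - {"translation": [0.3, 0.15, 20], "rot": [0, 0, 0], "hand": 0}

```text
t: 18.37
eef_pos: [0.6247, -0.2619, -0.0007]
ee_rot: [-3.141, 0.003, 0.002]
force: [0.5, -0.9, 0.4]
width: 0.0877
gripper_force: 0.0
```

```bash
python3 look.py w_r2 ruff,.622,-.262,.035,.007,.014,0 f1,.632,-.317,.02,.012,.06,0  f2,.632,-.212,.02,.012,.06,0; python3 - <<'E'
from h import *
im,d,W,T=grab('wrist'); print(arm.get_state()['eef_pos'])
m=(abs(W[...,0]-.634)<.003)&(W[...,2]>.012)&(W[...,2]<.09)&(abs(W[...,1]+.2638)>.035)&(abs(W[...,1]+.2638)<.07)
for v in (0,.5,1,2): print(np.round(np.percentile(W[m],v,axis=0),4),m.sum())
E
```

```text
18.4167 0.0876433792131387 0.0 [ 0.62600249 -0.26244929  0.00094841] [0.38587991 0.15664362 1.80680144] 0.0020890412020804217
ruff 5717 med [ 0.628  -0.2636  0.0097] circ 0.6244 -0.2637 0.0271 mid [ 0.627  -0.2637  0.0093]
f1 2207 med [ 0.6354 -0.3106  0.0404] circ 0.6257 -0.3151 0.0139 mid [ 0.6267 -0.3142  0.0392]
f2 2219 med [ 0.6351 -0.2128  0.0406] circ 0.625 -0.2083 0.0142 mid [ 0.6261 -0.2092  0.039 ]
[ 0.62671166 -0.26279336  0.00184821]
[ 0.631  -0.3246  0.0182] 3041
[ 0.6311 -0.3228  0.02  ] 3041
[ 0.6312 -0.3221  0.0209] 3041
[ 0.6313 -0.3207  0.0223] 3041
```

move_arm:
  rows:
    - {"translation": [-0.15, 0.1, 1], "rot": [0, 0, 0], "hand": 0}
    - {"translation": [-0.15, 0.1, 1.8], "rot": [0, 0, 0], "hand": 0}
    - {"translation": [-0.15, 0.1, 1.8], "rot": [0, 0, 0], "hand": 0}
    - {"translation": [-0.15, 0.1, 1.8], "rot": [0, 0, 0], "hand": 0}
    - {"translation": [-0.15, 0.1, 1.8], "rot": [0, 0, 0], "hand": 0}

```text
t: 18.88
eef_pos: [0.6243, -0.2644, -0.0178]
ee_rot: [3.142, -0.001, 0.0]
force: [-0.4, 0.1, 2.0]
width: 0.0876
gripper_force: 1.2
```

```bash
python3 - <<'E'
from h import *
im,d,W,T=grab('wrist'); s=arm.get_state(); print(s['eef_pos'],s['force'])
m=(abs(W[...,0]-.634)<.003)&(W[...,2]>.002)&(W[...,2]<.09)&(abs(W[...,1]+.2638)>.035)&(abs(W[...,1]+.2638)<.07)
for v in (0,.5,1,2,5): print(np.round(np.percentile(W[m],v,axis=0),4),m.sum())
band(W,(.6245,-.2638),.035,.007,.014,'ruff')
E
```

```text
[ 0.62429903 -0.26436308 -0.01779565] [0.01728462 0.73303663 2.42794387]
[ 0.631  -0.3273  0.002 ] 4514
[ 0.6311 -0.3256  0.0032] 4514
[ 0.6312 -0.325   0.004 ] 4514
[ 0.6314 -0.324   0.0048] 4514
[ 0.6319 -0.3225  0.0074] 4514
ruff 5452 med [ 0.633  -0.2639  0.0097] circ 0.6247 -0.2638 0.0269 mid [ 0.632  -0.2637  0.0092]
```

move_arm:
  rows:
    - {"translation": [0, 0, -0.15], "rot": [0, 0, 0], "hand": 0}
    - {"translation": [0, 0, -0.15], "rot": [0, 0, 0], "hand": 1}
    - {"translation": [0, 0, -0.15], "rot": [0, 0, 0], "hand": 1}
    - {"translation": [0, 0, -0.15], "rot": [0, 0, 0], "hand": 1}
    - {"translation": [0, 0, -0.15], "rot": [0, 0, 0], "hand": 1}
    - {"translation": [0, 0, -0.15], "rot": [0, 0, 0], "hand": 1}
    - {"translation": [0, 0, -0.15], "rot": [0, 0, 0], "hand": 1}
    - {"translation": [0, 0, -0.15], "rot": [0, 0, 0], "hand": 1}
  squeeze: 15

```text
t: 19.6
eef_pos: [0.6238, -0.2643, -0.0167]
ee_rot: [-3.142, 0.0, 0.0]
force: [0.9, 0.5, -1.0]
width: 0.0538
gripper_force: 15.0
```

move_arm:
  rows:
    - {"translation": [0, 0, -2], "rot": [0, 0, 0], "hand": 1}
    - {"translation": [0, 0, -6], "rot": [0, 0, 0], "hand": 1}
    - {"translation": [0, 0, -10], "rot": [0, 0, 0], "hand": 1}
    - {"translation": [0, 0, -14], "rot": [0, 0, 0], "hand": 1}
    - {"translation": [-1, -3.5, -14.5], "rot": [0, 0, 0], "hand": 1}
    - {"translation": [-2, -7, -14.5], "rot": [0, 0, 0], "hand": 1}
    - {"translation": [-3, -11, -14.5], "rot": [0, 0, 0], "hand": 1}
    - {"translation": [-4, -15, -14.5], "rot": [0, 0, 0], "hand": 1}

```text
t: 20.27
eef_pos: [0.5831, -0.1133, 0.1287]
ee_rot: [-3.141, -0.001, -0.001]
force: [0.9, 0.5, -0.1]
width: 0.0538
gripper_force: 15.0
```

move_arm:
  rows:
    - {"translation": [-1.1, -4, 0], "rot": [0, 0, 0], "hand": 1}
    - {"translation": [-2.2, -8, 0], "rot": [0, 0, 0], "hand": 1}
    - {"translation": [-3.3, -12, 0], "rot": [0, 0, 0], "hand": 1}
    - {"translation": [-4.4, -16, 0], "rot": [0, 0, 0], "hand": 1}
    - {"translation": [-5.5, -20, 0], "rot": [0, 0, 0], "hand": 1}
    - {"translation": [-6.6, -24, 0], "rot": [0, 0, 0], "hand": 1}
    - {"translation": [-7.7, -28, 0], "rot": [0, 0, 0], "hand": 1}
    - {"translation": [-8.8, -32, 0], "rot": [0, 0, 0], "hand": 1}

```text
t: 20.93
eef_pos: [0.4948, 0.2075, 0.1287]
ee_rot: [-3.141, -0.0, 0.0]
force: [1.1, -0.8, 0.1]
width: 0.0537
gripper_force: 15.0
```

```bash
python3 st.py
```

```text
20.9333 [0.49475388 0.20745102 0.12871113] [-3.14113109e+00 -4.64744142e-04  4.26132888e-04]
```

move_arm:
  rows:
    - {"translation": [-1.2, -4, 0], "rot": [0, 0, 0], "hand": 1}
    - {"translation": [-2.4, -7, 0], "rot": [0, 0, 0], "hand": 1}
    - {"translation": [-2.4, -8.3, 0], "rot": [0, 0, 0], "hand": 1}
    - {"translation": [-2.4, -8.3, 0], "rot": [0, 0, 0], "hand": 1}
    - {"translation": [-2.4, -8.3, 0], "rot": [0, 0, 0], "hand": 1}
    - {"translation": [-2.4, -8.3, 0], "rot": [0, 0, 0], "hand": 1}

```text
t: 21.43
eef_pos: [0.4717, 0.2878, 0.1282]
ee_rot: [3.141, 0.0, -0.0]
force: [0.4, 0.6, 0.2]
width: 0.0541
gripper_force: 15.0
```

```bash
python3 look.py w_r3 ruff,.473,.288,.028,.0235,.03,1 neckseen,.473,.288,.009,.09,.112,0 chest,.473,.288,.03,.08,.089,0 rim,.473,.288,.05,.021,.028,0
```

```text
21.4833 0.05372748607665948 14.999934285879135 [0.47182676 0.28745211 0.12825369] [ 0.40296094  0.03580094 -0.87780753] -0.0007143029869467465
ruff 5718 med [0.48   0.2883 0.1547] circ 0.4733 0.2879 0.0281 mid [0.4794 0.2881 0.1542]
neckseen few 0
chest 1263 med [0.4836 0.2884 0.0853] circ 0.4746 0.2885 0.0219 mid [0.4837 0.2884 0.0838]
rim 1321 med [0.4905 0.2884 0.0236] circ 0.4723 0.2883 0.0332 mid [0.4813 0.2885 0.0241]
```

View pics/w_r3.png

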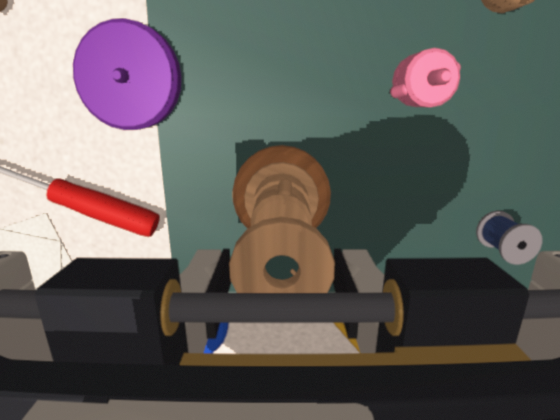

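move_arm:
  rows:
    - {"translation": [0, -0.05, 1.5], "rot": [0, 0, 0], "hand": 1}
    - {"translation": [0, -0.05, 3], "rot": [0, 0, 0], "hand": 1}
    - {"translation": [0, -0.05, 4], "rot": [0, 0, 0], "hand": 1}
    - {"translation": [0, -0.05, 5], "rot": [0, 0, 0], "hand": 1}
    - {"translation": [0, -0.05, 5.5], "rot": [0, 0, 0], "hand": 1}
    - {"translation": [0, -0.05, 5.8], "rot": [0, 0, 0], "hand": 1}
    - {"translation": [0, -0.05, 5.8], "rot": [0, 0, 0], "hand": 1}
    - {"translation": [0, -0.05, 5.8], "rot": [0, 0, 0], "hand": 1}

```text
t: 22.15
eef_pos: [0.472, 0.2892, 0.0706]
ee_rot: [-3.141, -0.0, 0.0]
force: [0.7, 0.2, 0.4]
width: 0.0535
gripper_force: 15.0
```

move_arm:
  rows:
    - {"translation": [0, 0, 0.1], "rot": [0, 0, 0], "hand": 1}
    - {"translation": [0, 0, 0.1], "rot": [0, 0, 0], "hand": 1}
    - {"translation": [0, 0, 0.1], "rot": [0, 0, 0], "hand": 1}

```text
t: 22.4
eef_pos: [0.4718, 0.2893, 0.0697]
ee_rot: [-3.141, -0.0, 0.0]
force: [1.1, -0.9, -0.7]
width: 0.0538
gripper_force: 15.0
```

move_arm:
  rows:
    - {"translation": [0, 0, 0.1], "rot": [0, 0, 0], "hand": 1}
    - {"translation": [0, 0, 0.1], "rot": [0, 0, 0], "hand": 1}
    - {"translation": [0, 0, 0.1], "rot": [0, 0, 0], "hand": 1}

```text
t: 22.65
eef_pos: [0.472, 0.2894, 0.0691]
ee_rot: [-3.141, -0.001, 0.001]
force: [-1.1, -0.8, 4.7]
width: 0.0536
gripper_force: 15.0
```

Seated by force and height. Release, rise and check.

move_arm:
  rows:
    - {"translation": [0, 0, 0], "rot": [0, 0, 0], "hand": 0}
    - {"translation": [0, 0, 0], "rot": [0, 0, 0], "hand": 0}
    - {"translation": [0, 0, 0], "rot": [0, 0, 0], "hand": 0}
    - {"translation": [0, 0, 0], "rot": [0, 0, 0], "hand": 0}
    - {"translation": [0, 0, 0], "rot": [0, 0, 0], "hand": 0}
    - {"translation": [0, 0, -1], "rot": [0, 0, 0], "hand": 0}
    - {"translation": [0, 0, -4], "rot": [0, 0, 0], "hand": 0}
    - {"translation": [0, 0, -8], "rot": [0, 0, 0], "hand": 0}

```text
t: 23.32
eef_pos: [0.4701, 0.2875, 0.1471]
ee_rot: [3.137, 0.004, -0.0]
force: [1.1, 0.7, 0.2]
width: 0.0876
gripper_force: 0.0
```

move_arm:
  rows:
    - {"translation": [0, 0, -3], "rot": [0, 0, 0], "hand": 0}
    - {"translation": [2, 0, -6], "rot": [0, 0, 0], "hand": 0}
    - {"translation": [4, 0, -6], "rot": [0, 0, 0], "hand": 0}
    - {"translation": [4, 0, -6], "rot": [0, 0, 0], "hand": 0}
    - {"translation": [4, 0, -6], "rot": [0, 0, 0], "hand": 0}

```text
t: 23.73
eef_pos: [0.5123, 0.289, 0.2092]
ee_rot: [-3.141, -0.001, -0.001]
force: [-0.2, -0.5, -0.7]
width: 0.0877
gripper_force: 0.0
```

```bash
python3 look.py w_s3 ruff,.473,.288,.035,.092,.099,0 neck,.473,.288,.012,.102,.11,0 rim,.473,.288,.05,.021,.028,0 head,.649,.102,.045,.012,.031,0 ears,.649,.102,.03,.04,.055,0
python3 - <<'E'
from h import *
im,d,W,T=grab('wrist')
m=(np.hypot(W[...,0]-.649,W[...,1]-.102)<.045)&(W[...,2]>.01)
v,u=np.nonzero(m)
if len(v): 
    print(u.min(),u.max(),v.min(),v.max())
E
```

```text
23.7833 0.08770721237567655 0.0 [0.51155054 0.28877401 0.20855797] [-0.04061388  0.73144438 -0.25856811] -0.00044771154022194004
ruff 2123 med [0.475  0.2898 0.0956] circ 0.4727 0.2893 0.0271 mid [0.4733 0.2894 0.0951]
neck 97 med [0.473  0.2889 0.1046] circ 0.4708 0.2884 0.0053 mid [0.4723 0.2884 0.1044]
rim 749 med [0.491  0.2877 0.0236] circ 0.4729 0.2884 0.0328 mid [0.4835 0.2883 0.0244]
head 602 med [0.6484 0.1201 0.0259] circ 0.6511 0.0986 0.0287 mid [0.6501 0.0999 0.0216]
ears 386 med [0.6533 0.1094 0.0474] circ 0.65 0.1095 0.0205 mid [0.6502 0.1086 0.046 ]
437 490 22 69
```

move_arm:
  rows:
    - {"translation": [2, 2.5, 0], "rot": [0, 0, 7], "hand": 0}
    - {"translation": [4, 5, 0], "rot": [0, 0, 14], "hand": 0}
    - {"translation": [6, 7.5, 0], "rot": [0, 0, 21], "hand": 0}
    - {"translation": [8, 10, 0], "rot": [0, 0, 28], "hand": 0}
    - {"translation": [10, 12.5, 0], "rot": [0, 0, 35], "hand": 0}
    - {"translation": [12, 15, 0], "rot": [0, 0, 42], "hand": 0}
    - {"translation": [13, 17, 0], "rot": [0, 0, 49], "hand": 0}
    - {"translation": [13.8, 18.5, 0], "rot": [0, 0, 56], "hand": 0}

```text
t: 24.5
eef_pos: [0.6498, 0.1023, 0.2077]
ee_rot: [3.14, 0.0, -0.984]
force: [0.1, 0.0, 0.2]
width: 0.0878
gripper_force: 0.0
```

move_arm:
  rows:
    - {"translation": [0, 0, 0], "rot": [0, 0, 7], "hand": 0}
    - {"translation": [0, 0, 0], "rot": [0, 0, 14], "hand": 0}
    - {"translation": [0, 0, 0], "rot": [0, 0, 21], "hand": 0}
    - {"translation": [0, 0, 0], "rot": [0, 0, 28], "hand": 0}
    - {"translation": [0, 0, 0], "rot": [0, 0, 34], "hand": 0}
    - {"translation": [0, 0, 0], "rot": [0, 0, 34], "hand": 0}
    - {"translation": [0, 0, 0], "rot": [0, 0, 34], "hand": 0}

```text
t: 25.08
eef_pos: [0.6492, 0.1043, 0.2082]
ee_rot: [3.141, -0.0, -1.567]
force: [-0.6, -0.3, -0.6]
width: 0.0873
gripper_force: 0.0
```

```bash
python3 - <<'E'
from h import *
im,d,W,T=grab('wrist','w_hd'); s=arm.get_state(); print(s['eef_pos'],s['ee_rot'])
band(W,(.65,.104),.045,.008,.06,'all'); band(W,(.65,.104),.03,.025,.037,'dome')
e=(np.hypot(W[...,0]-.65,W[...,1]-.104)<.03)&(W[...,2]>.040); P=W[e]
k=cv2.kmeans(P[:,:2].astype(np.float32),2,None,(3,50,1e-6),5,cv2.KMEANS_PP_CENTERS)[2]; dd=k[1]-k[0]
print('ears',k,k.mean(0),np.degrees(np.arctan2(dd[1],dd[0])))
v,u=np.nonzero((np.hypot(W[...,0]-.65,W[...,1]-.104)<.05)&(W[...,2]>.005))
c=im[max(0,v.min()-20):v.max()+20,max(0,u.min()-20):u.max()+20,::-1]
cv2.imwrite('pics/hd.png',cv2.resize(c,None,fx=4,fy=4,interpolation=cv2.INTER_CUBIC)); print(u.min(),u.max(),v.min(),v.max())
E
```

```text
[0.64933077 0.10436739 0.20822141] [ 3.14109685e+00 -1.99634946e-04 -1.56625006e+00]
all 1340 med [0.6516 0.1003 0.034 ] circ 0.652 0.0971 0.0282 mid [0.6509 0.0977 0.0321]
dome 879 med [0.6506 0.0995 0.0338] circ 0.6506 0.1048 0.021 mid [0.6511 0.1045 0.0317]
ears [[0.65774965 0.0795623 ]
 [0.6411379  0.07981106]] [0.64944375 0.07968668] 179.14206
48 500 147 419
```

View pics/hd.png

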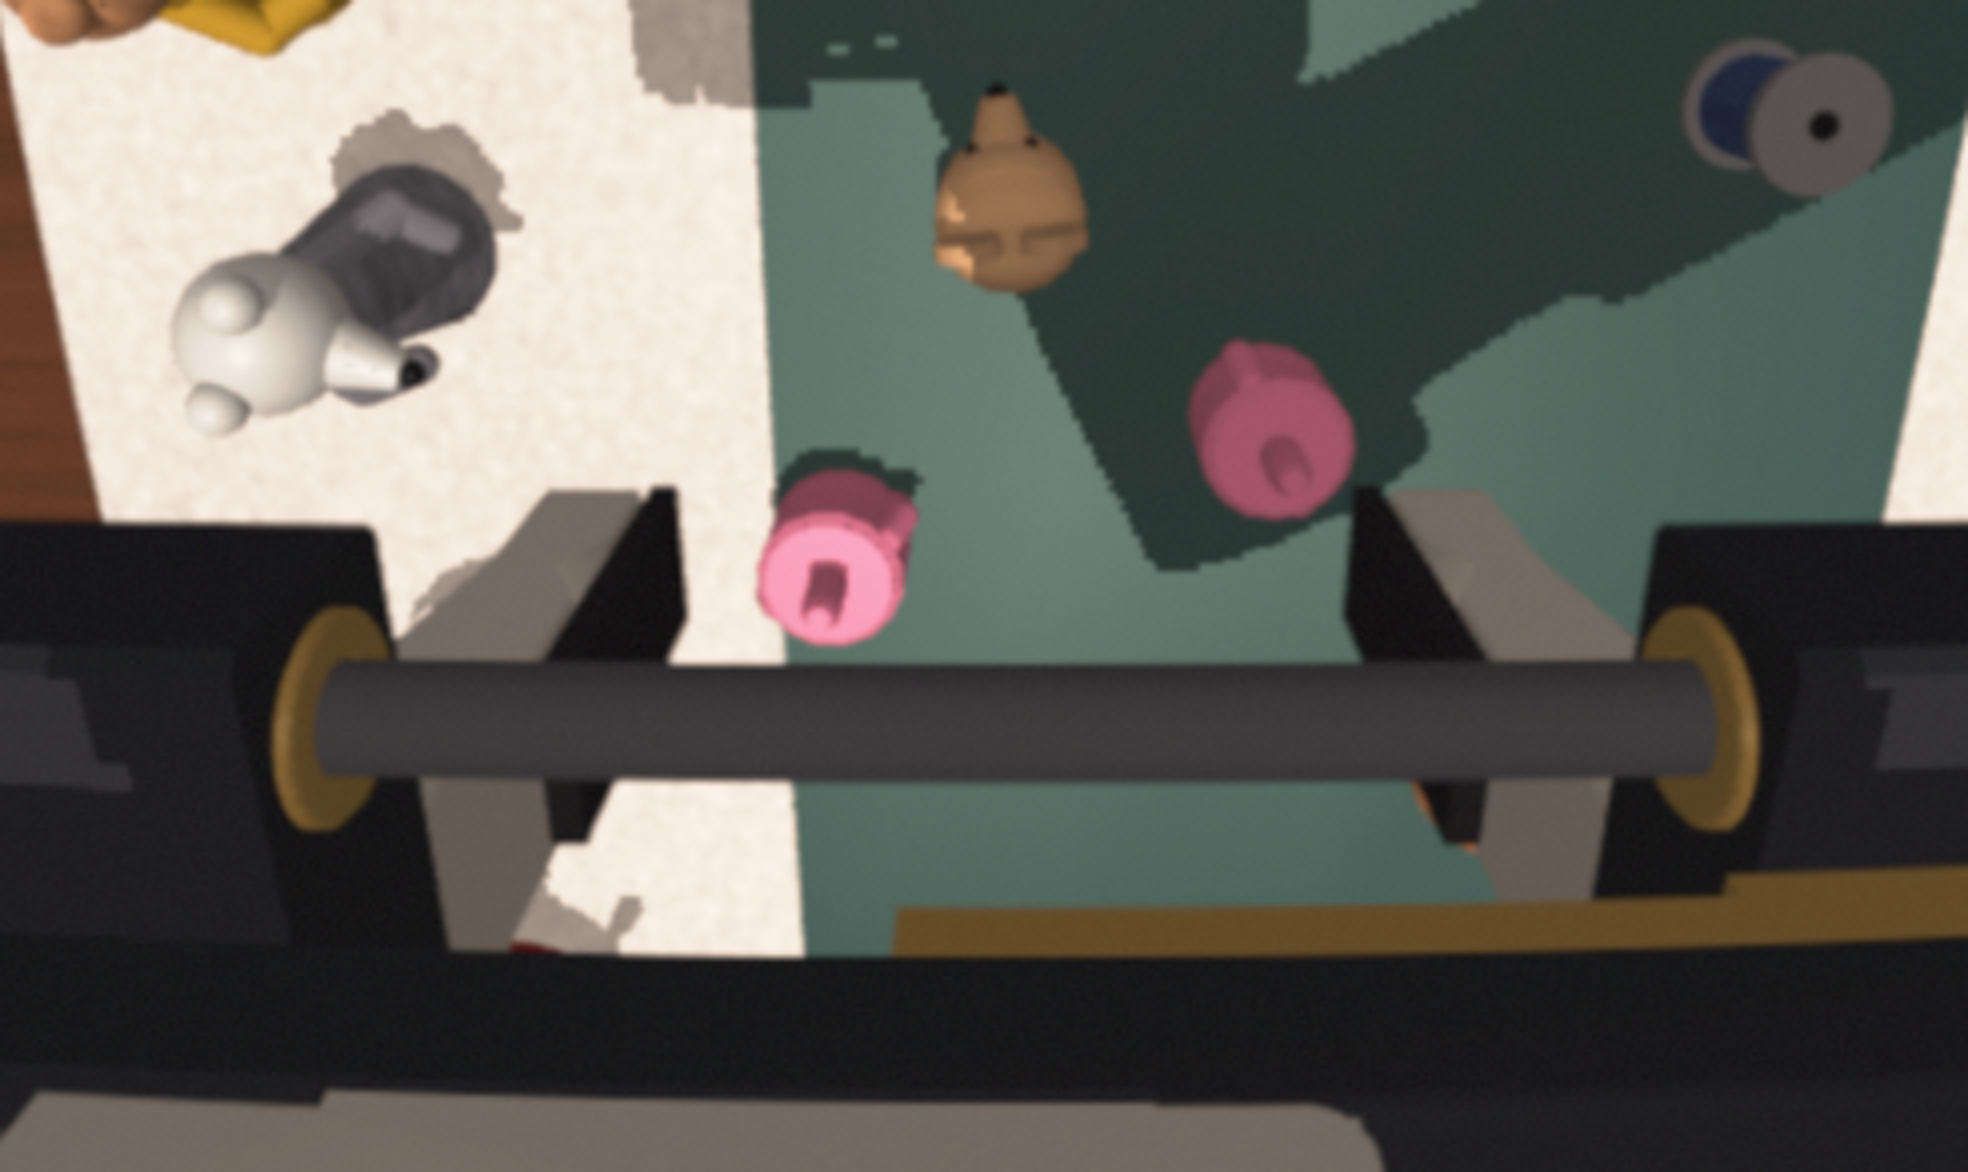

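move_arm:
  rows:
    - {"translation": [0, -0.1, 4], "rot": [0, 0, 0], "hand": 0}
    - {"translation": [0, -0.1, 8], "rot": [0, 0, 0], "hand": 0}
    - {"translation": [0, -0.1, 12], "rot": [0, 0, 0], "hand": 0}
    - {"translation": [0, -0.1, 14], "rot": [0, 0, 0], "hand": 0}
    - {"translation": [0, -0.1, 14], "rot": [0, 0, 0], "hand": 0}
    - {"translation": [0, -0.1, 14], "rot": [0, 0, 0], "hand": 0}

```text
t: 25.63
eef_pos: [0.6504, 0.1039, 0.0678]
ee_rot: [3.14, -0.001, -1.568]
force: [0.3, -0.1, 1.0]
width: 0.0875
gripper_force: 0.0
```

```bash
python3 look.py w_hd2 dome,.65,.104,.03,.02,.037,0 drum,.65,.108,.025,.024,.031,0
```

```text
25.6833 0.08763011049309698 0.0 [0.65163382 0.10441475 0.06956887] [ 0.44544828 -0.34833014  1.35249791] -1.5682547368434667
dome 2258 med [0.6512 0.0968 0.0335] circ 0.6522 0.1002 0.0258 mid [0.6509 0.1018 0.0285]
drum 572 med [0.6505 0.0907 0.029 ] circ 0.6506 0.1047 0.0218 mid [0.6505 0.1045 0.0277]
```

move_arm:
  rows:
    - {"translation": [0, 0, 2.5], "rot": [0, 0, 0], "hand": 0}
    - {"translation": [0, 0, 5], "rot": [0, 0, 0], "hand": 0}
    - {"translation": [0, 0, 7], "rot": [0, 0, 0], "hand": 0}
    - {"translation": [0, 0, 8], "rot": [0, 0, 0], "hand": 0}
    - {"translation": [0, 0, 8], "rot": [0, 0, 0], "hand": 0}
    - {"translation": [0, 0, 8], "rot": [0, 0, 0], "hand": 0}

```text
t: 26.18
eef_pos: [0.652, 0.1046, -0.01]
ee_rot: [-3.14, 0.0, -1.57]
force: [-0.3, -0.0, 1.1]
width: 0.0879
gripper_force: 0.0
```

move_arm:
  rows:
    - {"translation": [0, 0, 0], "rot": [0, 0, 0], "hand": 1}
    - {"translation": [0, 0, 0], "rot": [0, 0, 0], "hand": 1}
    - {"translation": [0, 0, 0], "rot": [0, 0, 0], "hand": 1}
    - {"translation": [0, 0, 0], "rot": [0, 0, 0], "hand": 1}
    - {"translation": [0, 0, 0], "rot": [0, 0, 0], "hand": 1}
    - {"translation": [0, 0, 0], "rot": [0, 0, 0], "hand": 1}
    - {"translation": [0, 0, 0], "rot": [0, 0, 0], "hand": 1}
    - {"translation": [0, 0, 0], "rot": [0, 0, 0], "hand": 1}
  squeeze: 20

```text
t: 26.85
eef_pos: [0.6508, 0.1041, -0.0116]
ee_rot: [3.142, -0.0, -1.57]
force: [-0.3, 0.0, 1.3]
width: 0.0417
gripper_force: 20.0
```

move_arm:
  rows:
    - {"translation": [0, 0, -2], "rot": [0, 0, 0], "hand": 1}
    - {"translation": [0, 0, -6], "rot": [0, 0, 0], "hand": 1}
    - {"translation": [0, 0, -10], "rot": [0, 0, 0], "hand": 1}
    - {"translation": [0, 0, -14], "rot": [0, 0, 0], "hand": 1}
    - {"translation": [-1, 1, -15], "rot": [0, 0, 0], "hand": 1}
    - {"translation": [-3.5, 3.5, -15], "rot": [0, 0, 0], "hand": 1}
    - {"translation": [-6, 6, -15], "rot": [0, 0, 0], "hand": 1}
    - {"translation": [-8.5, 8.5, -15], "rot": [0, 0, 0], "hand": 1}

```text
t: 27.52
eef_pos: [0.5647, 0.1896, 0.1384]
ee_rot: [-3.141, 0.0, -1.572]
force: [-0.1, 0.8, -1.2]
width: 0.0413
gripper_force: 20.0
```

move_arm:
  rows:
    - {"translation": [-2.5, 2.5, 0], "rot": [0, 0, 0], "hand": 1}
    - {"translation": [-5, 5, 0], "rot": [0, 0, 0], "hand": 1}
    - {"translation": [-7.5, 7.2, 0], "rot": [0, 0, 0], "hand": 1}
    - {"translation": [-9, 8.5, 0], "rot": [0, 0, 0], "hand": 1}
    - {"translation": [-9.9, 9.3, 0], "rot": [0, 0, 0], "hand": 1}
    - {"translation": [-9.9, 9.3, 0], "rot": [0, 0, 0], "hand": 1}
    - {"translation": [-9.9, 9.3, 0], "rot": [0, 0, 0], "hand": 1}
    - {"translation": [-9.9, 9.3, 0], "rot": [0, 0, 0], "hand": 1}

```text
t: 28.18
eef_pos: [0.473, 0.2876, 0.1382]
ee_rot: [3.141, -0.0, -1.571]
force: [0.3, -0.8, -0.3]
width: 0.0415
gripper_force: 20.0
```

```bash
python3 look.py w_h3 ruff,.473,.288,.035,.092,.099,0 rim,.473,.288,.05,.021,.028,0 drum,.473,.288,.023,.033,.042,1
```

```text
28.2333 0.041510270490677806 19.999742265354143 [0.4731933  0.28742004 0.13817706] [ 0.63910187 -0.54615663 -0.42272484] -1.571317817747231
ruff 2158 med [0.4681 0.2779 0.0956] circ 0.4723 0.2891 0.0269 mid [0.4721 0.281  0.095 ]
rim 1123 med [0.4715 0.2688 0.0236] circ 0.4718 0.2876 0.0327 mid [0.4718 0.275  0.0242]
drum 1402 med [0.4731 0.2717 0.1779] circ 0.473 0.2868 0.0226 mid [0.4729 0.2782 0.1757]
```

View pics/w_h3.png

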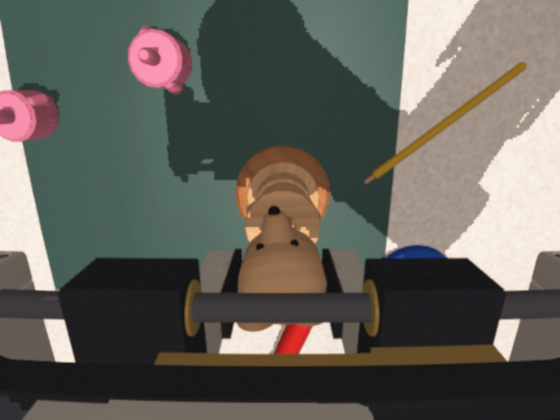

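move_arm:
  rows:
    - {"translation": [-0.05, 0.1, 1], "rot": [0, 0, 0], "hand": 1}
    - {"translation": [-0.05, 0.1, 2.5], "rot": [0, 0, 0], "hand": 1}
    - {"translation": [-0.05, 0.1, 3.5], "rot": [0, 0, 0], "hand": 1}
    - {"translation": [-0.05, 0.1, 4.3], "rot": [0, 0, 0], "hand": 1}
    - {"translation": [-0.05, 0.1, 5], "rot": [0, 0, 0], "hand": 1}
    - {"translation": [-0.05, 0.1, 5.3], "rot": [0, 0, 0], "hand": 1}
    - {"translation": [-0.05, 0.1, 5.3], "rot": [0, 0, 0], "hand": 1}
    - {"translation": [-0.05, 0.1, 5.3], "rot": [0, 0, 0], "hand": 1}

```text
t: 28.9
eef_pos: [0.4719, 0.2887, 0.0854]
ee_rot: [-3.141, 0.0, -1.57]
force: [-0.2, 0.3, -1.3]
width: 0.0416
gripper_force: 20.0
```

move_arm:
  rows:
    - {"translation": [0, 0, 0.1], "rot": [0, 0, 0], "hand": 1}
    - {"translation": [0, 0, 0.1], "rot": [0, 0, 0], "hand": 1}
    - {"translation": [0, 0, 0.1], "rot": [0, 0, 0], "hand": 1}

```text
t: 29.15
eef_pos: [0.4718, 0.2887, 0.0845]
ee_rot: [-3.141, 0.0, -1.57]
force: [0.5, 1.3, -1.7]
width: 0.0416
gripper_force: 20.0
```

move_arm:
  rows:
    - {"translation": [0, 0, 0.1], "rot": [0, 0, 0], "hand": 1}
    - {"translation": [0, 0, 0.1], "rot": [0, 0, 0], "hand": 1}
    - {"translation": [0, 0, 0.1], "rot": [0, 0, 0], "hand": 1}

```text
t: 29.4
eef_pos: [0.4719, 0.2888, 0.0843]
ee_rot: [-3.141, 0.0, -1.57]
force: [-1.9, -0.5, 5.9]
width: 0.0417
gripper_force: 20.0
```

Seated. Release and rise straight up.

move_arm:
  rows:
    - {"translation": [0, 0, 0], "rot": [0, 0, 0], "hand": 0}
    - {"translation": [0, 0, 0], "rot": [0, 0, 0], "hand": 0}
    - {"translation": [0, 0, 0], "rot": [0, 0, 0], "hand": 0}
    - {"translation": [0, 0, 0], "rot": [0, 0, 0], "hand": 0}
    - {"translation": [0, 0, 0], "rot": [0, 0, 0], "hand": 0}
    - {"translation": [0, 0, 0], "rot": [0, 0, 0], "hand": 0}
    - {"translation": [0, 0, -1], "rot": [0, 0, 0], "hand": 0}
    - {"translation": [0, 0, -4], "rot": [0, 0, 0], "hand": 0}

```text
t: 30.07
eef_pos: [0.4696, 0.2866, 0.1204]
ee_rot: [3.136, -0.005, -1.571]
force: [0.3, 0.2, -0.3]
width: 0.0857
gripper_force: 0.0
```

move_arm:
  rows:
    - {"translation": [0, 0, -4], "rot": [0, 0, 0], "hand": 0}
    - {"translation": [0, 0, -8], "rot": [0, 0, 0], "hand": 0}
    - {"translation": [0, 0, -11], "rot": [0, 0, 0], "hand": 0}
    - {"translation": [-4, 0, -12], "rot": [0, 0, 0], "hand": 0}
    - {"translation": [-8, 0, -12], "rot": [0, 0, 0], "hand": 0}
    - {"translation": [-12, 0, -12], "rot": [0, 0, 0], "hand": 0}
    - {"translation": [-14, 0, -12], "rot": [0, 0, 0], "hand": 0}
    - {"translation": [-14, 0, -12], "rot": [0, 0, 0], "hand": 0}

```text
t: 30.73
eef_pos: [0.4713, 0.4322, 0.243]
ee_rot: [3.141, -0.0, -1.568]
force: [-0.1, -0.4, -0.0]
width: 0.0877
gripper_force: 0.0
```

```bash
python3 - <<'E'
from h import *
s=arm.get_state(); print(s['eef_pos'],s['width'])
im,d,W,T=grab('top','f_top'); im2,_,W2,_=grab('scene','f_scene')
for n,a in (('top',W),('scene',W2)):
    band(a,(.47,.287),.025,.11,.126,n+' headside'); band(a,(.47,.287),.03,.134,.16,n+' ears'); band(a,(.47,.287),.06,.012,.02,n+' stand'); band(a,(.47,.287),.06,.091,.099,n+' ruff')
band(W,(.648,-.083),.04,.03,.06,'jar');band(W,(.442,-.297),.04,.03,.1,'glue');band(W,(.433,.074),.04,.03,.06,'spool')
c=im2[150:330,290:490,::-1]
cv2.imwrite('pics/f.png',np.hstack([cv2.resize(c,(400,360)),cv2.resize(im[125:280,140:320,::-1],(400,360))]))
E
```

```text
[0.47128364 0.43224901 0.24299987] 0.08773637009345779
top headside 71 med [0.4657 0.2734 0.122 ] circ 0.4711 0.2855 0.0234 mid [0.469  0.2846 0.1182]
top ears 56 med [0.4724 0.29   0.1428] circ 0.4692 0.2907 0.02 mid [0.4696 0.2877 0.1419]
top stand 300 med [0.4557 0.269  0.0154] circ 0.4704 0.2861 0.0449 mid [0.4705 0.2846 0.016 ]
top ruff 81 med [0.4555 0.2784 0.0956] circ 0.4702 0.287 0.0267 mid [0.4695 0.2864 0.095 ]
scene headside 180 med [0.4873 0.286  0.1203] circ 0.4727 0.2865 0.0247 mid [0.4778 0.2871 0.1182]
scene ears 62 med [0.479  0.2937 0.1438] circ 0.4737 0.2939 0.02 mid [0.4744 0.2936 0.1413]
scene stand 526 med [0.4952 0.2945 0.0156] circ 0.4737 0.2887 0.0453 mid [0.4783 0.2894 0.0158]
scene ruff 194 med [0.4897 0.2939 0.0955] circ 0.4743 0.2898 0.0268 mid [0.4812 0.2903 0.0947]
jar 224 med [ 0.6456 -0.0826  0.0474] circ 0.647 -0.084 0.0221 mid [ 0.6461 -0.0833  0.0426]
glue 241 med [ 0.4402 -0.2909  0.0592] circ 0.4423 -0.2979 0.0209 mid [ 0.4419 -0.2956  0.0602]
spool 171 med [0.433  0.0737 0.0417] circ 0.4338 0.0733 0.019 mid [0.4339 0.0737 0.0419]
```

View pics/f.png

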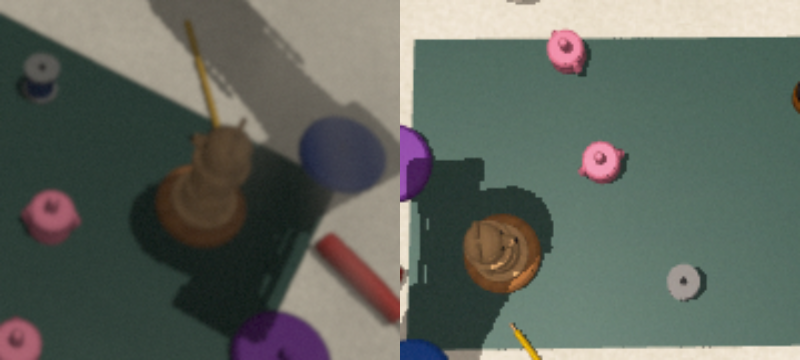

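The view shows the mouse complete and upright on the wooden stand (crop left at (205,190), right at (500,250)). The heights fit full seating, and the jar, glue bottle and spool have not moved.

```bash
python3 -c "
from station import arm; print(arm.job_done())"
```

```text
the job is handed in; nothing more can be done
None
```

The mouse is assembled on the wooden stand in the order asked (skirt, chest, ruff, head), every part measured fully seated and upright, the bystanders have not moved, and the job was handed in at about 31 s.

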